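# Stack the dry-store canisters on their dished rack

## Robot

A 7-joint arm with a two-finger parallel gripper is mounted at the origin on the work surface. World frame = base frame: x ahead of the robot, y to its left, z up, the work surface at z = 0. Lengths are in mm, angles in rad, forces in N, time in s.
With the tool pointing down it reaches from about 350 to 900 mm from the base axis. Payload 19.9 kg.
Tool frame: the origin (TCP) lies at the very end of the fingers, on their centre line; the grasp point (between the pads) lies 19 mm behind it; z points along the fingers, y is the line along which they close (so a half turn about z gives the same grasp; the last joint's range is limited). The gripper opens to 94 mm and grips with 3 to 60 N. Pads are 16 mm wide; open, the fingers measure 119 mm over their backs; the gripper's body (75 mm by 177 mm) begins 78 mm behind the grasp point.
Start: joints at [1.198, 0.417, -0.01, 1.614, 0.005, 1.111, -0.053], TCP at [202.991, -591.093, 183.725] pointing down, gripper open.
Joint ranges: [-2.81, 2.81], [-0.39, 2.02], [-1.27, 1.25], [0.06, 2.57], [-1.19, 4.33], [0.19, 2], [-2.82, 2.82]. Speed limits (rad/s): [1.89, 1.89, 2.39, 2.39, 3.01, 3.01, 3.01].

## Interface

Orientations are given as a 3x3 rotation matrix whose columns are the frame's x, y, z axes.
In Python, from plant import robot gives the robot as it stands.
- The arm moves only by the shell command python3 -m crank 'ROWS'. ROWS is text: rows parted by semicolons, each of 7 numbers parted by spaces: the finger opening in mm, from 0 to 94, then the shift along the tool's x, y, z scaled (see below), then the turn, a rotation vector about the tool's x, y, z scaled (see below). A call has 1 to 20 rows; each row is the pose to reach, as a shift and turn from the pose commanded when the call began, along the tool's axes at that moment; what a row does not reach only later rows make up. The controller multiplies each number of a shift by 1000 mm and each number of a turn by 45 degrees. A row lasts 1/12 s, in which the tool goes at most 41.7 mm and 7.16 degrees, less where a joint would pass 70% of its speed; a pose out of reach is approached as far as the arm can. A call with a number of a shift or a turn outside -1 to 1 is refused whole. A call with a gripper value outside its range is refused whole. The fingers move at their own pace and stop on an object; the grip force is fixed at half the most. Time passes only in rows, so rows that repeat a pose let the fingers close. It gives the time, the measured TCP pose, the force, the opening and the grip force at its end, in the units of the state.
- robot.sense(): the state, without advancing time (a new reading comes with each control period).
- robot.snapshot(name): name is "scene" or "top" or "wrist"; returns (picture, depth): 420x560x3 uint8, red, green, blue; 420x560 float32, mm along the optical axis (not along the pixel's ray), 0 where there is no reading.
- robot.camera_model(name): a dict with "fx", "fy", "cx", "cy" (pixels), "view" (4x4, takes a point from world to camera coordinates). Camera axes: x right, y down, z forward; pixel columns grow to the right and rows downward; lengths in mm; the calibration is good to about 2 mm. The wrist camera is an equidistant fisheye: a pixel r from the principal point sees the ray r / f radians off the axis. A picture is of the moment at which its call begins: read the wrist's pose just before it. camera_model takes no time and is no camera call; for the wrist camera it gives the pose at the moment of the call.
- robot.job_done(): hands the job in; it is judged then, once.
The state is a dict: "clock": time; "joint_positions": joint angles; "qvel": joint speeds; "joint_torque": joint torques, N m; "tool_pos": TCP position; "tcp_rot": TCP orientation; "wrist_force": force on the tool from outside, world axes, zero at the start; "torque": the same for the moment, N m; "gripper_width": opening from 0.0 (shut) to 1.0 (fully open); "gripper_force": force on a finger pad.
Only numpy, scipy, OpenCV 4.12 (cv2) and the standard library are available. Lean on these libraries where they do the work, as an engineer would, in place of code of your own. Each camera call takes 0.05 s, during which the arm holds its last target. There are 200 camera calls.

## Task

Someone has left food tins on the canister rack: stand those tins upright in the flat tray, seat every wide canister fully home and upright in a dished seat of the rack, one to a seat, and set every narrow canister, seated and upright, in the hollow lid of a wide one, one to a lid. Leave the carton, spoon and spatula where they are.

Things in the scene. Friction and masses are not known exactly. Their poses are not given: they have to be found in the camera images.
- rack: Fixed aluminium plank, 90 (x) x 410 (y) x 12 mm thick, carrying four grey plastic dished seats in a row along its y axis, 105 mm apart. Each seat is 72 mm across and 18 mm tall (rim 30 mm above the table) with a 45-degree conical hollow 14 mm deep, 65 mm across at the mouth. Origin: centre of the plank's underside. The plank's yaw varies.
- seat1 (a point): Centre of the hollow's floor in seat 1 of the rack, 16 mm above the table (rack y = -157.5 mm). A wide canister seated here has its origin about 1.5 mm above this point.
- seat2 (a point): Centre of the hollow's floor in seat 2 of the rack, 16 mm above the table (rack y = -52.5 mm). A wide canister seated here has its origin about 1.5 mm above this point.
- seat3 (a point): Centre of the hollow's floor in seat 3 of the rack, 16 mm above the table (rack y = 52.5 mm). A wide canister seated here has its origin about 1.5 mm above this point.
- seat4 (a point): Centre of the hollow's floor in seat 4 of the rack, 16 mm above the table (rack y = 157.5 mm). A wide canister seated here has its origin about 1.5 mm above this point.
- wide1: Wide white canister, 66 mm diameter (67 at the lid), 80 mm tall, 0.3 kg. Rounded base (flat foot 36 mm across). Lid hollowed as a 45-degree cone 13 mm deep, 55 mm across, floor 67 mm above the foot; a narrow canister seated there has its origin 68.5 mm above this one's. Origin: centre of the foot's underside, z up. Starts on the table; may be absent.
- wide2: Wide white canister, 66 mm diameter (67 at the lid), 80 mm tall, 0.3 kg. Rounded base (flat foot 36 mm across). Lid hollowed as a 45-degree cone 13 mm deep, 55 mm across, floor 67 mm above the foot; a narrow canister seated there has its origin 68.5 mm above this one's. Origin: centre of the foot's underside, z up. Starts on the table; may be absent.
- wide3: Wide white canister, 66 mm diameter (67 at the lid), 80 mm tall, 0.3 kg. Rounded base (flat foot 36 mm across). Lid hollowed as a 45-degree cone 13 mm deep, 55 mm across, floor 67 mm above the foot; a narrow canister seated there has its origin 68.5 mm above this one's. Origin: centre of the foot's underside, z up. Starts on the table; may be absent.
- wide4: Wide white canister, 66 mm diameter (67 at the lid), 80 mm tall, 0.3 kg. Rounded base (flat foot 36 mm across). Lid hollowed as a 45-degree cone 13 mm deep, 55 mm across, floor 67 mm above the foot; a narrow canister seated there has its origin 68.5 mm above this one's. Origin: centre of the foot's underside, z up. Starts on one of the rack's seats.
- narrow1: Narrow white plastic canister, 54 mm diameter (55 mm at the flat lid), 62 mm tall, about 0.16 kg, rounded base (flat foot of 28 mm diameter, full diameter 21 mm up). Origin: centre of the foot's underside; z up. Starts standing on the table.
- narrow2: Narrow white plastic canister, 54 mm diameter (55 mm at the flat lid), 62 mm tall, about 0.16 kg, rounded base (flat foot of 28 mm diameter, full diameter 21 mm up). Origin: centre of the foot's underside; z up. Starts standing on the table.
- narrow3: Narrow white plastic canister, 54 mm diameter (55 mm at the flat lid), 62 mm tall, about 0.16 kg, rounded base (flat foot of 28 mm diameter, full diameter 21 mm up). Origin: centre of the foot's underside; z up. Starts standing on the table.
- tin1: Steel food tin with a paper band, 62 mm diameter, 71 mm tall, flat base, about 0.25 kg. Origin: centre of its underside; z up. Starts standing on one of the rack's seats, which it blocks (its underside about 28 mm above the table); may be absent.
- tin2: Steel food tin with a paper band, 62 mm diameter, 71 mm tall, flat base, about 0.25 kg. Origin: centre of its underside; z up. Starts standing on one of the rack's seats, which it blocks (its underside about 28 mm above the table); may be absent.
- tin3: Steel food tin with a paper band, 62 mm diameter, 71 mm tall, flat base, about 0.25 kg. Origin: centre of its underside; z up. Starts standing on one of the rack's seats, which it blocks (its underside about 28 mm above the table); may be absent.
- tray: Loose open aluminium tray, 200 (x) x 130 (y) mm outside, 22 mm high, walls and floor 5 mm, 0.7 kg, empty at the start, on the left or right of the table. Origin: centre of its underside; z up. Its yaw varies.
- carton: Closed cardboard carton 150 x 110 x 70 mm, bystander, origin under its centre.
- spoon: Spoon 200 mm long with a wooden handle lying flat, bystander.
- spatula: Spatula 180 mm long lying flat, bystander.
There are look-alikes about, which are no part of the job. What is shaped like the tin1 but turquoise is not meant. Leave any pink look-alike of the wide2 alone.

How it is judged:
By the outcome, as a careful person would: the job done as asked, in the order asked, and still so for the second after the job is handed in, with the robot touching nothing.
Of tin1, tin2, tin3 only 1 to 2 are there at a start; the rules pass over those that are not, and their reading is None.
Of wide1, wide2, wide3 only 2 to 3 are there at a start; the rules pass over those that are not, and their reading is None.
At some moment in a run one of tray may be knocked a few centimetres aside while the robot is not near it.
Once in a run the grip may slacken for a moment while it holds something.
It also fails if it takes over 210 s, if anything falls off the work surface, if the arm or the gripper's body presses on something with over 40 N, if the wrist force passes 120 N, or if a joint passes its speed limit or range.

## Working session

There is one attempt and no reset: what is moved stays moved. The work goes in short steps, Python scripts to look and compute and a shell command to move; the robot and the scene stay as the last step left them, time stands still between calls to the robot, and variables do not carry over. Pictures are saved under pics/ and viewed, at most 14 in all, crops included, and the job is handed in when it is done.

```bash
ls; mkdir -p pics; python3 - <<'E'
from plant import robot
import cv2,numpy as np
s=robot.sense();print({k:np.round(v,3).tolist() for k,v in s.items()})
for n in("scene","top"):
    p,d=robot.snapshot(n);cv2.imwrite(f"pics/{n}0.png",p[:,:,::-1]);np.save(f"pics/{n}0.npy",d)
    m=robot.camera_model(n);print(n,m['fx'],m['cx'],m['cy'],np.round(m['view'],3).tolist())
E
```

```text
pics
{'clock': 0.0, 'joint_positions': [1.198, 0.418, -0.01, 1.614, 0.005, 1.111, -0.053], 'qvel': [0.002, -0.002, -0.0, 0.0, -0.001, 0.002, -0.0], 'joint_torque': [-0.001, -85.126, 0.638, -42.6, -0.049, 0.019, -0.0], 'tool_pos': [202.873, -590.748, 183.118], 'tcp_rot': [[0.946, 0.325, -0.0], [0.325, -0.946, 0.001], [-0.0, -0.001, -1.0]], 'wrist_force': [-0.132, 0.237, -0.373], 'torque': [-0.004, -0.038, -0.01], 'gripper_force': 0.0, 'gripper_width': 1.0}
scene 407.6262949667606 275.44659177317925 212.28690219327262 [[-0.17, 0.985, 0.007, 114.46], [0.599, 0.109, -0.793, -304.204], [-0.783, -0.131, -0.609, 1544.03], [0.0, 0.0, 0.0, 1.0]]
top 422.2582715579616 280.40706833757844 213.8666333232124 [[-0.021, -1.0, -0.014, 18.364], [-0.987, 0.023, -0.162, 582.828], [0.162, 0.01, -0.987, 898.694], [0.0, 0.0, 0.0, 1.0]]
```

View pics/top0.png

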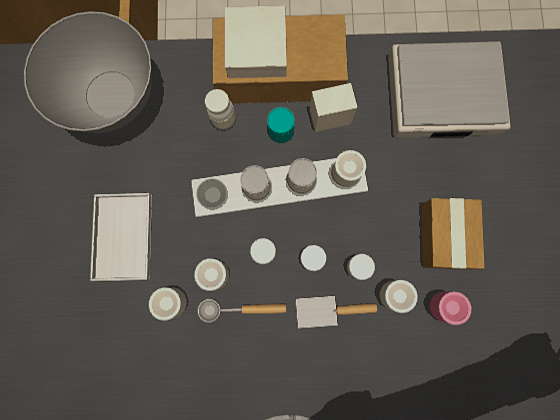

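View pics/scene0.png

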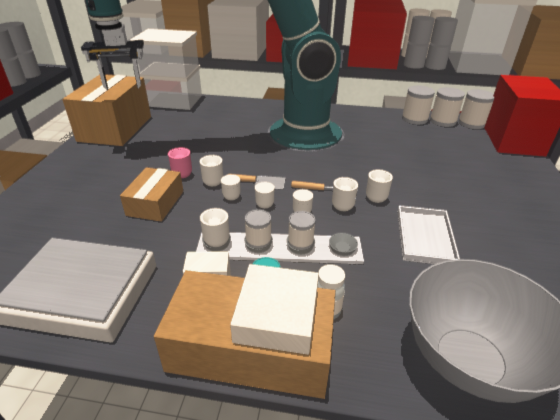

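The top view shows rack with an empty seat (211,193), tins (255,182) and (302,175), and wide4 (349,167). Other wides are at (210,274), (165,304) and (401,296), and narrows at (263,251), (313,258) and (361,267). The tray is at (121,237). I'm ignoring two look-alikes: the turquoise tin at (281,124) and the pink canister at (455,308). The grey banded tins on the rack fit tin1–3, and the white hollow-lidded canisters fit the wides.

```bash
cat > h.py <<'E'
from plant import robot
import numpy as np, cv2
from scipy.spatial.transform import Rotation as Ro
from scipy.optimize import least_squares
def cloud(n):
    p,d=robot.snapshot(n); m=robot.camera_model(n)
    v,u=np.indices(d.shape)
    c=np.stack([(u-m['cx'])/m['fx']*d,(v-m['cy'])/m['fy']*d,d,np.ones_like(d)],-1)
    w=(c@np.linalg.inv(m['view']).T)[...,:3]; w[d==0]=np.nan
    return p,w
def disc(w,px,ztop,r,tol=5):
    "circle of the top rim near pixel px: x,y,z,fitted radius"
    u,v=px; k=24; a=w[max(v-k,0):v+k,max(u-k,0):u+k].reshape(-1,3)
    a=a[np.abs(a[:,2]-ztop)<tol]
    c0=np.median(a[:,:2],0); a=a[np.hypot(*(a[:,:2]-c0).T)<r*1.4]
    (x,y),rr=cv2.minEnclosingCircle(a[:,:2].astype(np.float32))
    return np.round([x,y,np.median(a[:,2]),rr,len(a)],1)
def rect(w,box,z0,z1):
    u0,v0,u1,v1=box; z=w[v0:v1,u0:u1]
    m=((z[...,2]>z0)&(z[...,2]<z1)).astype(np.uint8)
    m=cv2.morphologyEx(m,cv2.MORPH_OPEN,np.ones((3,3)))
    n,l,s,_=cv2.connectedComponentsWithStats(m)
    a=z[m>0] if n<2 else z[m>0]
    return cv2.minAreaRect(a[:,:2].astype(np.float32)),np.median(a[:,2])
def plan(*targets,start=None):
    """targets: (x,y,z,deg) deg = world direction of tool y (tool down). prints shift/turn in crank units from start for each target;
    None restarts the reference at the previous target (= a new call)."""
    s=robot.sense(); R=s['tcp_rot'] if start is None else rot(start[3]); p=np.array(s['tool_pos'] if start is None else start[:3]); R=np.array(R)
    for t in targets:
        if t is None: p,R=tp,tR; print('-- new call'); continue
        tp=np.array(t[:3],float); c=[rot(t[3]+k) for k in(0,180)]
        tR=min(c,key=lambda q:np.linalg.norm(Ro.from_matrix(R.T@q).as_rotvec()))
        print(np.round(R.T@(tp-p)/1000,4),np.round(np.degrees(Ro.from_matrix(R.T@tR).as_rotvec())/45,4),'dist',round(float(np.linalg.norm(tp-p))))
def rot(deg):
    a=np.radians(deg); y=np.array([np.cos(a),np.sin(a),0]); z=np.array([0,0,-1.]); return np.stack([np.cross(y,z),y,z],1)
def state():
    s=robot.sense(); print(round(s['clock'],2),np.round(s['tool_pos'],1),'yawy',np.round(np.degrees(np.arctan2(s['tcp_rot'][1][1],s['tcp_rot'][0][1])),1),'w',round(s['gripper_width']*94,1),'F',np.round(s['wrist_force'],1),'j',np.round(s['joint_positions'],2))
E
python3 - <<'E'
from h import *
p,w=cloud("top")
for n,px,z,r in [("wA",(210,274),80,33.5),("wB",(165,304),80,33.5),("wC",(401,296),80,33.5),("pink",(455,308),80,33.5),("w4",(349,167),97.5,33.5),
 ("n1",(263,251),62,27.5),("n2",(313,258),62,27.5),("n3",(361,267),62,27.5),("tA",(255,180),99,31),("tB",(302,173),99,31),("seat",(211,193),30,36)]:
    print(n,disc(w,px,z,r))
print("tray",rect(w,(80,180,165,295),14,30)); print("rack",rect(w,(180,150,375,222),7,17)); print("table",np.median(w[340:370,100:250,2]))
E
```

```text
wA [452.9 157.6  78.1  33.5 384. ]
wB [393.9 253.3  78.   33.6 397. ]
wC [ 398.7 -243.4   77.7   34.1  406. ]
pink [ 372.7 -352.6   77.9   33.9  412. ]
w4 [ 679.4 -147.9   95.3   33.7  357. ]
n1 [501.5  46.1  60.6  27.3 475. ]
n2 [484.3 -63.7  60.5  27.3 488. ]
n3 [ 463.  -167.6   60.3   27.5  490. ]
tA [653.   60.1  97.1  31.1 620. ]
tB [666.2 -44.   97.   31.2 611. ]
seat [639.3 164.2  27.6  36.  234. ]
tray (((546.0079345703125, 376.00469970703125), (200.550537109375, 131.59765625), 0.16322103142738342), np.float64(19.545705562780313))
rack (((659.3064575195312, 7.877044677734375), (90.23400115966797, 409.6673889160156), 7.383958339691162), np.float64(10.534576726198907))
table nan
```

```bash
python3 - <<'E'
from h import *
plan((653,60,200,7.4))
print()
plan((653,60,61,7.4),(653,60,200,7.4),(593,376,200,7.4),None,(593,376,41,7.4),(593,376,150,7.4),start=(653,60,200,7.4))
E
```

```text
[ 0.6371 -0.4693 -0.0164] [-1.1000e-03 -7.0000e-04 -1.7432e+00] dist 791

[0.    0.    0.139] [0. 0. 0.] dist 139
[0. 0. 0.] [0. 0. 0.] dist 0
[ 0.3211 -0.0188  0.    ] [0. 0. 0.] dist 322
-- new call
[0.    0.    0.159] [0. 0. 0.] dist 159
[0.   0.   0.05] [0. 0. 0.] dist 50
```

```bash
python3 -m crank '94 0.32 -0.235 -0.016 0 0 -0.87;94 0.32 -0.235 -0.016 0 0 -0.87;94 0.32 -0.235 -0.016 0 0 -0.87;94 0.32 -0.235 -0.016 0 0 -0.87;94 0.32 -0.235 -0.016 0 0 -0.87;94 0.32 -0.235 -0.016 0 0 -0.87;94 0.32 -0.235 -0.016 0 0 -0.87;94 0.32 -0.235 -0.016 0 0 -0.87;94 0.32 -0.235 -0.016 0 0 -0.87;94 0.32 -0.235 -0.016 0 0 -0.87;94 0.32 -0.235 -0.016 0 0 -0.87'; python3 -c "
from h import *
state();plan((653,60,200,7.4))"
```

```text
clock: 1.07
tool_pos: [432.1, -260.3, 200.1]
tcp_rot: [[0.523, 0.853, 0.001], [0.852, -0.523, 0.001], [0.001, 0.0, -1.0]]
wrist_force: [-0.6, 0.1, -0.3]
gripper_width: 0.999
gripper_force: 0.0
1.07 [ 432.1 -260.3  200.1] yawy -31.5 w 93.9 F [-0.6  0.1 -0.3] j [ 0.79  0.2  -0.35  1.88  0.08  1.07 -0.14]
[0.3885 0.0209 0.0006] [ 0.0011 -0.0013 -0.8648] dist 389
```

```bash
python3 -m crank '94 0.3885 0.021 0 0 0 -0.865;94 0.3885 0.021 0 0 0 -0.865;94 0.3885 0.021 0 0 0 -0.865;94 0.3885 0.021 0 0 0 -0.865;94 0.3885 0.021 0 0 0 -0.865;94 0.3885 0.021 0 0 0 -0.865;94 0.3885 0.021 0 0 0 -0.865;94 0.3885 0.021 0 0 0 -0.865;94 0.3885 0.021 0 0 0 -0.865;94 0.3885 0.021 0 0 0 -0.865;94 0.3885 0.021 0 0 0 -0.865;94 0.3885 0.021 0 0 0 -0.865;94 0.3885 0.021 0 0 0 -0.865'; python3 -c "
from h import *
state();plan((653,60,61,7.4))
p,d=robot.snapshot('wrist');cv2.imwrite('pics/wr1.png',p[:,:,::-1])"
```

```text
clock: 2.15
tool_pos: [652.1, 52.3, 199.4]
tcp_rot: [[-0.121, 0.993, -0.001], [0.993, 0.121, -0.001], [-0.001, -0.001, -1.0]]
wrist_force: [0.5, -0.8, -1.1]
gripper_width: 1.0
gripper_force: 0.0
2.15 [652.1  52.3 199.4] yawy 7.0 w 94.0 F [ 0.5 -0.8 -1.1] j [ 0.27  0.51 -0.56  1.5   0.29  1.21 -0.22]
[0.0076 0.0019 0.1384] [-0.001   0.0008 -0.0099] dist 139
```

View pics/wr1.png

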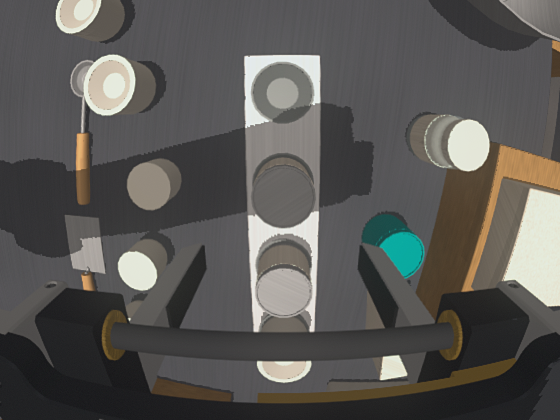

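The wrist view shows the grey tins at (283,195) and (284,290) in line with the fingers, and the turquoise look-alike off to the side at (402,253). I'm going down on the first tin.

```bash
python3 -m crank '94 0 0 0.04 0 0 0;94 0 0 0.08 0 0 0;94 0 0 0.11 0 0 0;94 0 0 0.13 0 0 0;94 0 0 0.139 0 0 0;94 0 0 0.139 0 0 0;94 0 0 0.139 0 0 0;94 0 0 0.139 0 0 0'; python3 -c "
from h import *
state();plan((653,60,61,7.4))"
```

```text
clock: 2.87
tool_pos: [653.4, 53.5, 62.6]
tcp_rot: [[-0.122, 0.993, 0.002], [0.993, 0.122, 0.0], [-0.0, 0.002, -1.0]]
wrist_force: [-0.1, -0.1, -0.2]
gripper_width: 0.996
gripper_force: 0.0
2.87 [653.4  53.5  62.6] yawy 7.0 w 93.6 F [-0.1 -0.1 -0.2] j [ 0.23  0.65 -0.51  1.62  0.37  0.97 -0.28]
[0.0065 0.0004 0.0016] [ 0.0029  0.0003 -0.009 ] dist 7
```

```bash
python3 -m crank '94 0.0065 0 0.001 0 0 0;94 0.0065 0 0.001 0 0 0;94 0.0065 0 0.001 0 0 0;45 0.0065 0 0.001 0 0 0;45 0.0065 0 0.001 0 0 0;45 0.0065 0 0.001 0 0 0;45 0.0065 0 0.001 0 0 0;45 0.0065 0 0.001 0 0 0;45 0.0065 0 0.001 0 0 0;45 0.0065 0 0.001 0 0 0;45 0.0065 0 0.001 0 0 0'; python3 -c "
from h import *
state();plan((653,60,200,7.4),(593,376,200,7.4))"
```

```text
clock: 3.78
tool_pos: [651.8, 60.3, 59.8]
tcp_rot: [[-0.122, 0.992, 0.0], [0.992, 0.122, 0.0], [0.0, 0.0, -1.0]]
wrist_force: [1.1, -1.1, 0.1]
gripper_width: 0.652
gripper_force: 30.0
3.78 [651.8  60.3  59.8] yawy 7.0 w 61.3 F [ 1.1 -1.1  0.1] j [ 0.22  0.66 -0.51  1.62  0.37  0.97 -0.29]
[-0.0004  0.0012 -0.1402] [ 0.0004 -0.0001 -0.0083] dist 140
[ 0.3206 -0.0197 -0.1402] [ 0.0004 -0.0001 -0.0083] dist 350
```

```bash
python3 -m crank '45 0 0 -0.03 0 0 0;45 0 0 -0.07 0 0 0;45 0 0 -0.105 0 0 0;45 0 0 -0.14 0 0 0;45 0.03 -0.002 -0.14 0 0 0;45 0.06 -0.004 -0.14 0 0 0;45 0.095 -0.006 -0.14 0 0 0;45 0.13 -0.008 -0.14 0 0 0;45 0.165 -0.01 -0.14 0 0 0;45 0.2 -0.012 -0.14 0 0 0;45 0.235 -0.014 -0.14 0 0 0;45 0.27 -0.017 -0.14 0 0 0;45 0.3 -0.019 -0.14 0 0 0;45 0.321 -0.02 -0.14 0 0 0;45 0.321 -0.02 -0.14 0 0 0;45 0.321 -0.02 -0.14 0 0 0;45 0.321 -0.02 -0.14 0 0 0'; python3 -c "
from h import *
state()
p,w=cloud('scene');cv2.imwrite('pics/s2.png',p[:,:,::-1])
print('tray',rect(w,(370,190,480,275),14,28))
p,w=cloud('top');cv2.imwrite('pics/t2.png',p[:,:,::-1])
print('tray',rect(w,(80,180,165,295),14,28))
plan((593,376,41,7.4))"
```

```text
clock: 5.2
tool_pos: [592.6, 375.7, 199.3]
tcp_rot: [[-0.122, 0.993, -0.001], [0.993, 0.122, -0.001], [-0.001, -0.001, -1.0]]
wrist_force: [0.3, -0.5, -3.2]
gripper_width: 0.649
gripper_force: 30.0
5.2 [592.6 375.7 199.3] yawy 7.0 w 61.0 F [ 0.3 -0.5 -3.2] j [-0.23  0.61 -0.6   1.36  0.35  1.27 -0.72]
tray (((530.789794921875, 337.08087158203125), (236.4816131591797, 206.96250915527344), 1.1486822366714478), np.float64(19.311916831030146))
tray (((546.1154174804688, 375.8822937011719), (131.9540557861328, 199.86676025390625), 89.68902587890625), np.float64(19.4812355586904))
[0.001  0.     0.1586] [-0.0002  0.0008 -0.0102] dist 159
```

View pics/s2.png

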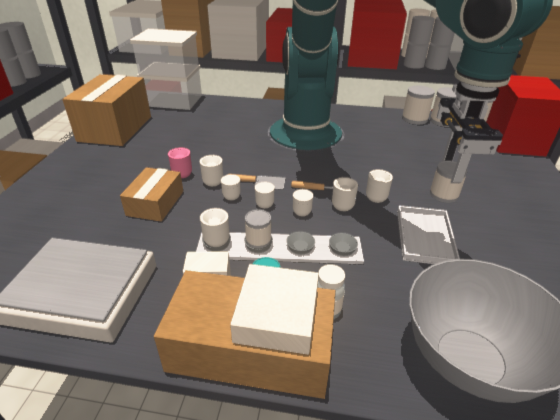

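The tin is held over the tray and the tray hasn't moved; the scene view shows the tin at (447,180) in the gripper. I'm setting it down.

```bash
python3 -m crank '45 0 0 0.04 0 0 0;45 0 0 0.08 0 0 0;45 0 0 0.12 0 0 0;45 0 0 0.145 0 0 0;45 0 0 0.155 0 0 0;45 0 0 0.159 0 0 0;45 0 0 0.161 0 0 0;45 0 0 0.161 0 0 0;45 0 0 0.161 0 0 0;76 0 0 0.161 0 0 0;76 0 0 0.161 0 0 0;76 0 0 0.161 0 0 0;76 0 0 0.161 0 0 0;76 0 0 0.12 0 0 0;76 0 0 0.08 0 0 0;76 0 0 0.04 0 0 0;76 0 0 0 0 0 0;76 0 0 0 0 0 0;76 0 0 0 0 0 0'; python3 -c "
from h import *
state()
p,w=cloud('top');cv2.imwrite('pics/t3.png',p[:,:,::-1])
plan((666.2,-44.2,200,7.4),None,(666.2,-44.2,60,7.4))"
```

```text
clock: 6.88
tool_pos: [593.3, 377.2, 202.5]
tcp_rot: [[-0.122, 0.992, 0.004], [0.992, 0.122, 0.002], [0.002, 0.004, -1.0]]
wrist_force: [-0.5, -0.2, -0.9]
gripper_width: 0.811
gripper_force: 0.0
6.88 [593.3 377.2 202.5] yawy 7.0 w 76.3 F [-0.5 -0.2 -0.9] j [-0.23  0.61 -0.6   1.36  0.35  1.27 -0.72]
[-4.265e-01  2.150e-02  2.000e-04] [ 0.0015 -0.0003 -0.0083] dist 427
-- new call
[0.   0.   0.14] [0. 0. 0.] dist 140
```

```bash
python3 -m crank '76 -0.425 0.021 0 0 0 0;94 -0.425 0.021 0 0 0 0;94 -0.425 0.021 0 0 0 0;94 -0.425 0.021 0 0 0 0;94 -0.425 0.021 0 0 0 0;94 -0.425 0.021 0 0 0 0;94 -0.425 0.021 0 0 0 0;94 -0.425 0.021 0 0 0 0;94 -0.425 0.021 0 0 0 0;94 -0.425 0.021 0 0 0 0;94 -0.425 0.021 0 0 0 0;94 -0.425 0.021 0 0 0 0;94 -0.425 0.021 0 0 0 0;94 -0.425 0.021 0 0 0 0;94 -0.425 0.021 0 0 0 0;94 -0.425 0.021 0 0 0 0;94 -0.425 0.021 0 0 0 0'; python3 -c "
from h import *
state()
p,w=cloud('top');cv2.imwrite('pics/t4.png',p[:,:,::-1])
print('tray',rect(w,(80,180,165,295),14,30))
print(disc(w,(127,213),76,31))
plan((666.2,-44.2,60,7.4))"
```

```text
clock: 8.35
tool_pos: [665.3, -41.9, 199.7]
tcp_rot: [[-0.124, 0.992, -0.0], [0.992, 0.124, 0.0], [0.0, -0.0, -1.0]]
wrist_force: [0.1, 0.6, -0.1]
gripper_width: 0.998
gripper_force: 0.0
8.35 [665.3 -41.9 199.7] yawy 7.1 w 93.8 F [ 0.1  0.6 -0.1] j [ 0.39  0.53 -0.55  1.47  0.28  1.22 -0.07]
tray (((545.7539672851562, 376.58404541015625), (199.81549072265625, 132.72010803222656), 0.25526919960975647), np.float64(19.776998936718314))
[594.  376.4  73.9  31.8 514. ]
[-0.0022  0.0006  0.1398] [-0.     -0.0001 -0.0071] dist 140
```

View pics/t4.png

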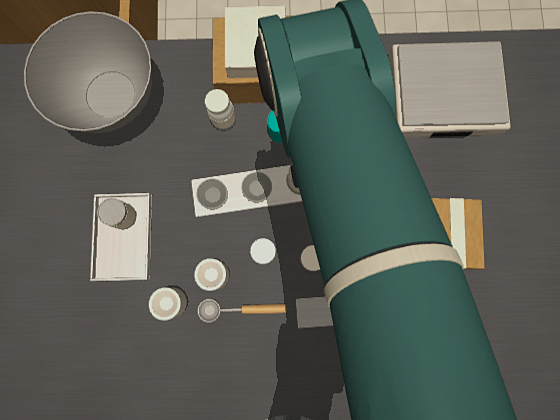

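The first tin stands upright in the tray, top at pixel (114,211) and z≈74. Next is the second tin.

```bash
python3 -m crank '94 -0.002 0 0.04 0 0 0;94 -0.002 0 0.08 0 0 0;94 -0.002 0 0.115 0 0 0;94 -0.002 0 0.135 0 0 0;94 -0.002 0 0.14 0 0 0;94 -0.002 0 0.14 0 0 0;94 -0.002 0 0.14 0 0 0;45 -0.002 0 0.14 0 0 0;45 -0.002 0 0.14 0 0 0;45 -0.002 0 0.14 0 0 0;45 -0.002 0 0.14 0 0 0;45 -0.002 0 0.14 0 0 0;45 -0.002 0 0.14 0 0 0;45 -0.002 0 0.14 0 0 0;45 -0.002 0 0.11 0 0 0;45 -0.002 0 0.08 0 0 0;45 -0.002 0 0.04 0 0 0;45 -0.002 0 0 0 0 0;45 -0.002 0 0 0 0 0;45 -0.002 0 0 0 0 0'; python3 -c "
from h import *
state()
plan((500,376,200,7.4))"
```

```text
clock: 10.07
tool_pos: [666.5, -44.8, 201.8]
tcp_rot: [[-0.122, 0.992, 0.003], [0.993, 0.122, -0.0], [-0.001, 0.003, -1.0]]
wrist_force: [-0.7, 0.5, -4.0]
gripper_width: 0.654
gripper_force: 30.0
10.07 [666.5 -44.8 201.8] yawy 7.0 w 61.5 F [-0.7  0.5 -4. ] j [ 0.39  0.53 -0.55  1.46  0.29  1.22 -0.07]
[ 0.438  -0.1138  0.001 ] [ 0.0043  0.0011 -0.0084] dist 453
```

```bash
python3 -m crank '45 0.03 -0.008 0 0 0 0;45 0.438 -0.114 0 0 0 0;45 0.438 -0.114 0 0 0 0;45 0.438 -0.114 0 0 0 0;45 0.438 -0.114 0 0 0 0;45 0.438 -0.114 0 0 0 0;45 0.438 -0.114 0 0 0 0;45 0.438 -0.114 0 0 0 0;45 0.438 -0.114 0 0 0 0;45 0.438 -0.114 0 0 0 0;45 0.438 -0.114 0 0 0 0;45 0.438 -0.114 0 0 0 0;45 0.438 -0.114 0 0 0 0;45 0.438 -0.114 0 0 0 0;45 0.438 -0.114 0 0 0 0;45 0.438 -0.114 0 0 0 0'; python3 -c "
from h import *
state()
p,w=cloud('top');cv2.imwrite('pics/t5.png',p[:,:,::-1])
print('tray',rect(w,(80,180,165,295),14,30))
print(disc(w,(114,211),76,31))
p,w=cloud('scene');cv2.imwrite('pics/s5.png',p[150:300,350:500,::-1].repeat(3,0).repeat(3,1))
plan((500,376,38,7.4))"
```

```text
clock: 11.4
tool_pos: [499.5, 374.6, 199.2]
tcp_rot: [[-0.121, 0.993, -0.001], [0.993, 0.121, -0.001], [-0.001, -0.001, -1.0]]
wrist_force: [0.5, -0.4, -2.2]
gripper_width: 0.656
gripper_force: 30.0
11.4 [499.5 374.6 199.2] yawy 6.9 w 61.7 F [ 0.5 -0.4 -2.2] j [-0.21  0.48 -0.67  1.58  0.31  1.19 -0.82]
tray (((546.0726928710938, 376.1744689941406), (200.47933959960938, 132.01394653320312), 0.2659795880317688), np.float64(19.635187535669615))
[593.7 376.9  74.   31.8 611. ]
[0.0011 0.0007 0.1615] [-0.0003  0.0004 -0.0104] dist 162
```

View pics/s5.png

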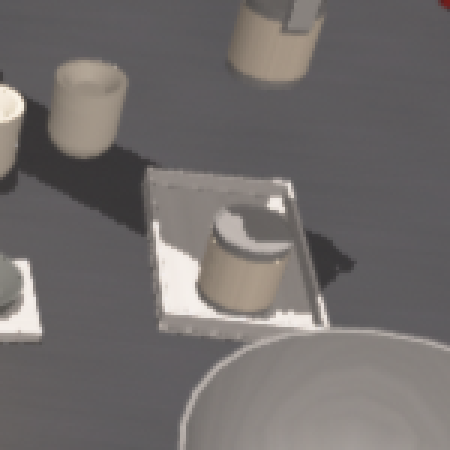

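The held tin, seen at (275,40) in the crop, is level; the first tin stands at (245,258). I'm lowering the second.

```bash
python3 -m crank '45 0 0 0.04 0 0 0;45 0 0 0.08 0 0 0;45 0 0 0.12 0 0 0;45 0 0 0.145 0 0 0;45 0 0 0.155 0 0 0;45 0 0 0.159 0 0 0;45 0 0 0.161 0 0 0;45 0 0 0.162 0 0 0;45 0 0 0.162 0 0 0;76 0 0 0.162 0 0 0;76 0 0 0.162 0 0 0;76 0 0 0.162 0 0 0;76 0 0 0.162 0 0 0;76 0 0 0.12 0 0 0;76 0 0 0.08 0 0 0;76 0 0 0.04 0 0 0;76 0 0 0 0 0 0;76 0 0 0 0 0 0;76 0 0 0 0 0 0;76 0 0 0 0 0 0'; python3 -c "
from h import *
state()
p,w=cloud('top')
print(disc(w,(114,211),76,31),disc(w,(111,253),76,31))
plan((394,253,180,7.4),None,(394,253,40,7.4))"
```

```text
clock: 13.17
tool_pos: [498.8, 375.6, 199.4]
tcp_rot: [[-0.122, 0.993, -0.0], [0.993, 0.122, -0.0], [-0.0, -0.0, -1.0]]
wrist_force: [0.0, 0.1, 0.1]
gripper_width: 0.808
gripper_force: 0.0
13.17 [498.8 375.6 199.4] yawy 7.0 w 76.0 F [0.  0.1 0.1] j [-0.21  0.48 -0.67  1.58  0.31  1.19 -0.82]
[593.4 376.5  74.   31.5 604. ] [499.9 376.4  74.   31.4 644. ]
[-0.1087 -0.1187  0.019 ] [-0.0016  0.001  -0.0084] dist 162
-- new call
[0.   0.   0.14] [0. 0. 0.] dist 140
```

```bash
python3 -m crank '94 -0.1087 -0.1187 0.019 0 0 0;94 -0.1087 -0.1187 0.019 0 0 0;94 -0.1087 -0.1187 0.019 0 0 0;94 -0.1087 -0.1187 0.019 0 0 0;94 -0.1087 -0.1187 0.019 0 0 0;94 -0.1087 -0.1187 0.019 0 0 0;94 -0.1087 -0.1187 0.06 0 0 0;94 -0.1087 -0.1187 0.1 0 0 0;94 -0.1087 -0.1187 0.135 0 0 0;94 -0.1087 -0.1187 0.155 0 0 0;94 -0.1087 -0.1187 0.16 0 0 0;94 -0.1087 -0.1187 0.16 0 0 0;94 -0.1087 -0.1187 0.16 0 0 0;50 -0.1087 -0.1187 0.16 0 0 0;50 -0.1087 -0.1187 0.16 0 0 0;50 -0.1087 -0.1187 0.16 0 0 0;50 -0.1087 -0.1187 0.16 0 0 0;50 -0.1087 -0.1187 0.16 0 0 0;50 -0.1087 -0.1187 0.16 0 0 0;50 -0.1087 -0.1187 0.16 0 0 0'; python3 -c "
from h import *
state()
plan((394,253,200,7.4),(639.1,164.1,200,7.4),None,(639.1,164.1,59,7.4))"
```

```text
clock: 14.88
tool_pos: [394.6, 253.7, 40.2]
tcp_rot: [[-0.122, 0.992, 0.001], [0.992, 0.122, 0.0], [0.0, 0.001, -1.0]]
wrist_force: [-1.2, -0.4, 7.3]
gripper_width: 0.684
gripper_force: 30.0
14.88 [394.6 253.7  40.2] yawy 7.0 w 64.3 F [-1.2 -0.4  7.3] j [-0.1   0.42 -0.64  2.09  0.37  0.74 -0.85]
[-0.0006 -0.0006 -0.1598] [ 0.0007 -0.0002 -0.0083] dist 160
[-0.1188  0.2318 -0.1597] [ 0.0007 -0.0002 -0.0083] dist 306
-- new call
[0.    0.    0.141] [0. 0. 0.] dist 141
```

```bash
python3 -m crank '50 0 0 -0.03 0 0 0;50 0 0 -0.07 0 0 0;50 0 0 -0.11 0 0 0;50 0 0 -0.15 0 0 0;50 -0.119 0.232 -0.16 0 0 0;50 -0.119 0.232 -0.16 0 0 0;50 -0.119 0.232 -0.16 0 0 0;50 -0.119 0.232 -0.16 0 0 0;50 -0.119 0.232 -0.16 0 0 0;50 -0.119 0.232 -0.16 0 0 0;50 -0.119 0.232 -0.16 0 0 0;50 -0.119 0.232 -0.16 0 0 0;50 -0.119 0.232 -0.16 0 0 0;50 -0.119 0.232 -0.16 0 0 0;50 -0.119 0.232 -0.16 0 0 0;50 -0.119 0.232 -0.16 0 0 0'; python3 -c "
from h import *
state()
plan((639.1,164.1,58,7.4))
p,w=cloud('scene');cv2.imwrite('pics/s6.png',p[130:280,290:490,::-1].repeat(3,0).repeat(3,1))
"
```

```text
clock: 16.22
tool_pos: [638.6, 164.4, 200.1]
tcp_rot: [[-0.123, 0.992, 0.0], [0.992, 0.123, -0.0], [-0.0, 0.0, -1.0]]
wrist_force: [-0.8, 0.3, -2.3]
gripper_width: 0.692
gripper_force: 30.0
16.22 [638.6 164.4 200.1] yawy 7.1 w 65.1 F [-0.8  0.3 -2.3] j [ 0.12  0.53 -0.6   1.49  0.31  1.22 -0.4 ]
[-0.0003  0.0005  0.1421] [ 0.0003  0.0002 -0.0069] dist 142
```

View pics/s6.png

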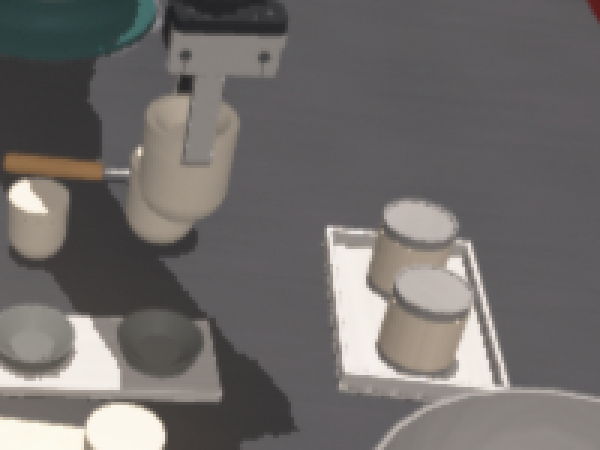

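The wide canister is held upright (crop (190,150)), and both tins stand in the tray. I'm lowering it into the end seat.

```bash
python3 -m crank '50 0 0 0.04 0 0 0;50 0 0 0.08 0 0 0;50 0 0 0.11 0 0 0;50 0 0 0.125 0 0 0;50 0 0 0.132 0 0 0;50 0 0 0.138 0 0 0;50 0 0 0.142 0 0 0;50 0 0 0.142 0 0 0;50 0 0 0.142 0 0 0'; python3 -c "
from h import *
state()"; python3 -m crank '78 0 0 0 0 0 0;78 0 0 0 0 0 0;78 0 0 0 0 0 0;78 0 0 0 0 0 0;78 0 0 -0.04 0 0 0;78 0 0 -0.08 0 0 0;78 0 0 -0.12 0 0 0;78 0 0 -0.14 0 0 0;78 0 0 -0.14 0 0 0;78 0 0 -0.14 0 0 0'; python3 -c "
from h import *
state()
plan((453,157.6,180,7.4),None,(453,157.6,40,7.4))"
```

```text
clock: 17.02
tool_pos: [639.8, 164.1, 59.0]
tcp_rot: [[-0.122, 0.992, 0.002], [0.992, 0.122, 0.0], [0.0, 0.002, -1.0]]
wrist_force: [-0.5, 0.5, -2.4]
gripper_width: 0.689
gripper_force: 30.0
17.02 [639.8 164.1  59. ] yawy 7.0 w 64.8 F [-0.5  0.5 -2.4] j [ 0.08  0.67 -0.55  1.6   0.4   0.98 -0.47]
clock: 17.85
tool_pos: [639.7, 164.0, 199.0]
tcp_rot: [[-0.122, 0.992, 0.002], [0.993, 0.122, 0.0], [0.0, 0.002, -1.0]]
wrist_force: [0.0, -0.1, -0.4]
gripper_width: 0.831
gripper_force: 0.0
17.85 [639.7 164.  199. ] yawy 7.0 w 78.1 F [ 0.  -0.1 -0.4] j [ 0.12  0.53 -0.6   1.49  0.31  1.22 -0.41]
[ 0.0165 -0.1861  0.0186] [ 0.0028 -0.     -0.0084] dist 188
-- new call
[0.   0.   0.14] [0. 0. 0.] dist 140
```

Next is wide A, going straight into the pick.

```bash
python3 -m crank '94 0.0165 -0.186 0.02 0 0 0;94 0.0165 -0.186 0.02 0 0 0;94 0.0165 -0.186 0.02 0 0 0;94 0.0165 -0.186 0.02 0 0 0;94 0.0165 -0.186 0.02 0 0 0;94 0.0165 -0.186 0.02 0 0 0;94 0.0165 -0.186 0.02 0 0 0;94 0.0165 -0.186 0.06 0 0 0;94 0.0165 -0.186 0.1 0 0 0;94 0.0165 -0.186 0.135 0 0 0;94 0.0165 -0.186 0.155 0 0 0;94 0.0165 -0.186 0.159 0 0 0;94 0.0165 -0.186 0.159 0 0 0;94 0.0165 -0.186 0.159 0 0 0;50 0.0165 -0.186 0.159 0 0 0;50 0.0165 -0.186 0.159 0 0 0;50 0.0165 -0.186 0.159 0 0 0;50 0.0165 -0.186 0.159 0 0 0;50 0.0165 -0.186 0.159 0 0 0;50 0.0165 -0.186 0.159 0 0 0'; python3 -m crank '50 0 0 0 0 0 0;50 0 0 0 0 0 0'; python3 -c "
from h import *
state()
p,w=cloud('top');print(disc(w,(213,182),97,33.5))
plan((453,157.6,200,7.4),(652.6,60,200,7.4))"
```

```text
clock: 19.52
tool_pos: [452.8, 157.5, 39.2]
tcp_rot: [[-0.122, 0.992, 0.001], [0.992, 0.122, 0.0], [-0.0, 0.001, -1.0]]
wrist_force: [-1.4, -0.6, 6.4]
gripper_width: 0.685
gripper_force: 30.0
clock: 19.68
tool_pos: [452.8, 157.5, 39.2]
tcp_rot: [[-0.122, 0.992, 0.001], [0.992, 0.122, 0.0], [-0.0, 0.001, -1.0]]
wrist_force: [-0.7, -2.0, 8.1]
gripper_width: 0.689
gripper_force: 30.0
19.68 [452.8 157.5  39.2] yawy 7.0 w 64.8 F [-0.7 -2.   8.1] j [ 0.11  0.43 -0.61  2.07  0.36  0.74 -0.6 ]
[639.1 164.8  95.3  34.1 387. ]
[ 0.      0.0003 -0.1609] [ 0.0007  0.0001 -0.0082] dist 161
[-0.1212  0.1864 -0.1607] [ 0.0007  0.0001 -0.0082] dist 274
```

```bash
python3 -m crank '50 0 0 -0.03 0 0 0;50 0 0 -0.07 0 0 0;50 0 0 -0.11 0 0 0;50 0 0 -0.15 0 0 0;50 -0.121 0.186 -0.161 0 0 0;50 -0.121 0.186 -0.161 0 0 0;50 -0.121 0.186 -0.161 0 0 0;50 -0.121 0.186 -0.161 0 0 0;50 -0.121 0.186 -0.161 0 0 0;50 -0.121 0.186 -0.161 0 0 0;50 -0.121 0.186 -0.161 0 0 0;50 -0.121 0.186 -0.161 0 0 0;50 -0.121 0.186 -0.161 0 0 0;50 -0.121 0.186 -0.161 0 0 0'; python3 -c "
from h import *
state()
plan((652.6,60,57.5,7.4))
p,w=cloud('scene');cv2.imwrite('pics/s7.png',p[100:280,210:450,::-1].repeat(3,0).repeat(3,1))
"
```

```text
clock: 20.9
tool_pos: [651.1, 61.0, 199.9]
tcp_rot: [[-0.124, 0.992, -0.0], [0.992, 0.124, 0.0], [0.0, -0.0, -1.0]]
wrist_force: [0.6, 0.4, -3.2]
gripper_width: 0.687
gripper_force: 30.0
20.9 [651.1  61.  199.9] yawy 7.1 w 64.6 F [ 0.6  0.4 -3.2] j [ 0.27  0.52 -0.59  1.5   0.3   1.21 -0.24]
[-0.0012  0.0014  0.1424] [-0.0003 -0.0001 -0.0066] dist 142
```

View pics/s7.png

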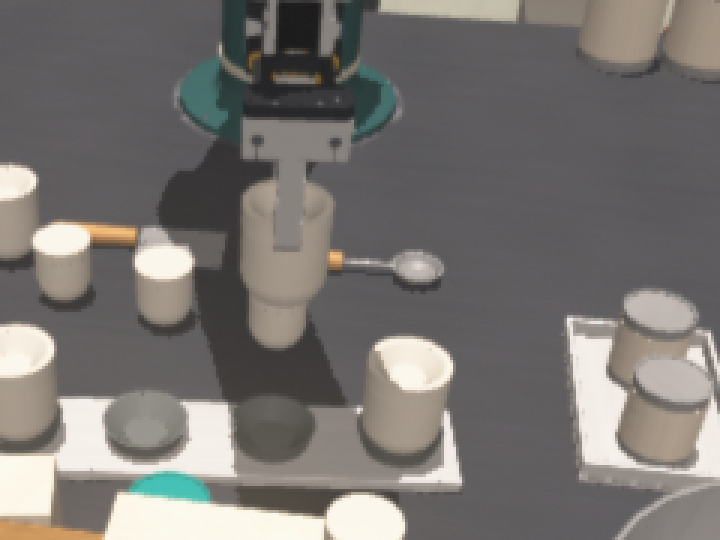

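The end seat is filled with its canister upright (crop (407,395)). The held one, at (287,240), is upright above seat 3.

```bash
python3 -m crank '50 0 0 0.04 0 0 0;50 0 0 0.08 0 0 0;50 0 0 0.11 0 0 0;50 0 0 0.125 0 0 0;50 0 0 0.132 0 0 0;50 0 0 0.138 0 0 0;50 0 0 0.1425 0 0 0;50 0 0 0.1425 0 0 0;50 0 0 0.1425 0 0 0'; python3 -m crank '78 0 0 0 0 0 0;78 0 0 0 0 0 0;78 0 0 0 0 0 0;78 0 0 0 0 0 0;78 0 0 -0.04 0 0 0;78 0 0 -0.08 0 0 0;78 0 0 -0.12 0 0 0;78 0 0 -0.14 0 0 0;78 0 0 -0.14 0 0 0;78 0 0 -0.14 0 0 0'; python3 -c "
from h import *
state()
plan((399,-243.4,200,7.4))"
```

```text
clock: 21.7
tool_pos: [652.6, 60.3, 58.4]
tcp_rot: [[-0.122, 0.992, 0.001], [0.992, 0.122, 0.0], [-0.0, 0.001, -1.0]]
wrist_force: [-0.1, -0.4, -2.2]
gripper_width: 0.689
gripper_force: 30.0
clock: 22.53
tool_pos: [652.5, 60.1, 198.5]
tcp_rot: [[-0.122, 0.993, 0.002], [0.993, 0.122, -0.0], [-0.0, 0.002, -1.0]]
wrist_force: [0.2, -0.0, -0.8]
gripper_width: 0.832
gripper_force: 0.0
22.53 [652.5  60.1 198.5] yawy 7.0 w 78.2 F [ 0.2 -0.  -0.8] j [ 0.27  0.52 -0.59  1.5   0.3   1.21 -0.24]
[-0.2703 -0.2887 -0.002 ] [ 0.0028  0.0004 -0.0085] dist 395
```

```bash
python3 -m crank '94 -0.27 -0.289 0.01 0 0 0;94 -0.27 -0.289 0.01 0 0 0;94 -0.27 -0.289 0.01 0 0 0;94 -0.27 -0.289 0.01 0 0 0;94 -0.27 -0.289 0.01 0 0 0;94 -0.27 -0.289 0.01 0 0 0;94 -0.27 -0.289 0.01 0 0 0;94 -0.27 -0.289 0.01 0 0 0;94 -0.27 -0.289 0.01 0 0 0;94 -0.27 -0.289 0.01 0 0 0;94 -0.27 -0.289 0.01 0 0 0;94 -0.27 -0.289 0.01 0 0 0;94 -0.27 -0.289 0.01 0 0 0;94 -0.27 -0.289 0.01 0 0 0;94 -0.27 -0.289 0.01 0 0 0'; python3 -c "
from h import *
state()
plan((399,-243.4,39.5,7.4))
p,w=cloud('top');print(disc(w,(213,182),97,33.5),disc(w,(256,175),97,33.5))
p,d=robot.snapshot('wrist');cv2.imwrite('pics/wr8.png',p[:,:,::-1])
"
```

```text
clock: 23.78
tool_pos: [398.7, -242.3, 187.0]
tcp_rot: [[-0.124, 0.992, -0.0], [0.992, 0.124, 0.001], [0.001, -0.0, -1.0]]
wrist_force: [0.3, 1.4, 0.0]
gripper_width: 1.0
gripper_force: 0.0
23.78 [ 398.7 -242.3  187. ] yawy 7.1 w 94.0 F [0.3 1.4 0. ] j [ 0.94  0.16 -0.5   1.98  0.09  1.03  0.52]
[-0.0012  0.0002  0.1475] [-0.0002 -0.0008 -0.006 ] dist 147
[639.2 164.9  95.2  33.9 376. ] [652.5  58.5  95.2  33.6 368. ]
```

View pics/wr8.png

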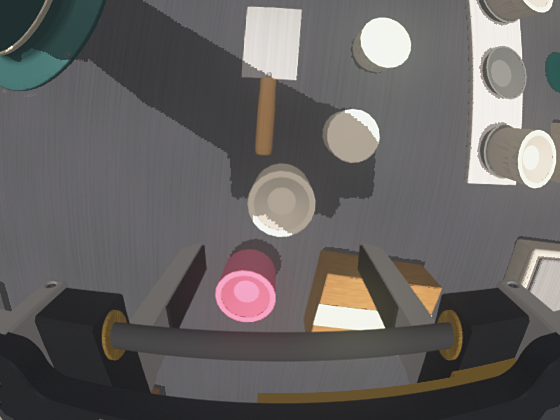

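The white canister at (282,200) is under the tool. The pink look-alike is clear of it at (246,285).

```bash
python3 -m crank '94 0 0 0.04 0 0 0;94 0 0 0.08 0 0 0;94 0 0 0.12 0 0 0;94 0 0 0.14 0 0 0;94 0 0 0.147 0 0 0;94 0 0 0.147 0 0 0;94 0 0 0.147 0 0 0;50 0 0 0.147 0 0 0;50 0 0 0.147 0 0 0;50 0 0 0.147 0 0 0;50 0 0 0.147 0 0 0;50 0 0 0.147 0 0 0;50 0 0 0.147 0 0 0;50 0 0 0.147 0 0 0;50 0 0 0.147 0 0 0'; python3 -c "
from h import *
state()
plan((399,-243.4,200,7.4),(666,-44.2,200,7.4))"
```

```text
clock: 25.13
tool_pos: [398.3, -243.4, 40.7]
tcp_rot: [[-0.122, 0.993, 0.0], [0.993, 0.122, -0.0], [-0.0, 0.0, -1.0]]
wrist_force: [-1.1, 0.3, 8.2]
gripper_width: 0.689
gripper_force: 30.0
25.13 [ 398.3 -243.4   40.7] yawy 7.0 w 64.8 F [-1.1  0.3  8.2] j [ 0.87  0.38 -0.45  2.1   0.25  0.71  0.38]
[-1.000e-04  7.000e-04 -1.593e-01] [ 0.0003  0.0006 -0.0085] dist 159
[ 0.165   0.29   -0.1593] [ 0.0003  0.0006 -0.0085] dist 370
```

```bash
python3 -m crank '50 0 0 -0.03 0 0 0;50 0 0 -0.07 0 0 0;50 0 0 -0.11 0 0 0;50 0 0 -0.15 0 0 0;50 0.165 0.29 -0.159 0 0 0;50 0.165 0.29 -0.159 0 0 0;50 0.165 0.29 -0.159 0 0 0;50 0.165 0.29 -0.159 0 0 0;50 0.165 0.29 -0.159 0 0 0;50 0.165 0.29 -0.159 0 0 0;50 0.165 0.29 -0.159 0 0 0;50 0.165 0.29 -0.159 0 0 0;50 0.165 0.29 -0.159 0 0 0;50 0.165 0.29 -0.159 0 0 0;50 0.165 0.29 -0.159 0 0 0;50 0.165 0.29 -0.159 0 0 0;50 0.165 0.29 -0.159 0 0 0'; python3 -c "
from h import *
state()
plan((666,-44.2,59,7.4))
p,w=cloud('scene');cv2.imwrite('pics/s9.png',p[100:280,160:400,::-1].repeat(3,0).repeat(3,1))
"
```

```text
clock: 26.55
tool_pos: [665.2, -45.3, 199.4]
tcp_rot: [[-0.121, 0.993, -0.0], [0.993, 0.121, -0.001], [-0.001, -0.0, -1.0]]
wrist_force: [-0.3, -0.1, -4.5]
gripper_width: 0.685
gripper_force: 30.0
26.55 [665.2 -45.3 199.4] yawy 6.9 w 64.4 F [-0.3 -0.1 -4.5] j [ 0.42  0.54 -0.58  1.47  0.31  1.22 -0.08]
[0.001  0.0009 0.1404] [-0.0003  0.0008 -0.0102] dist 140
```

View pics/s9.png

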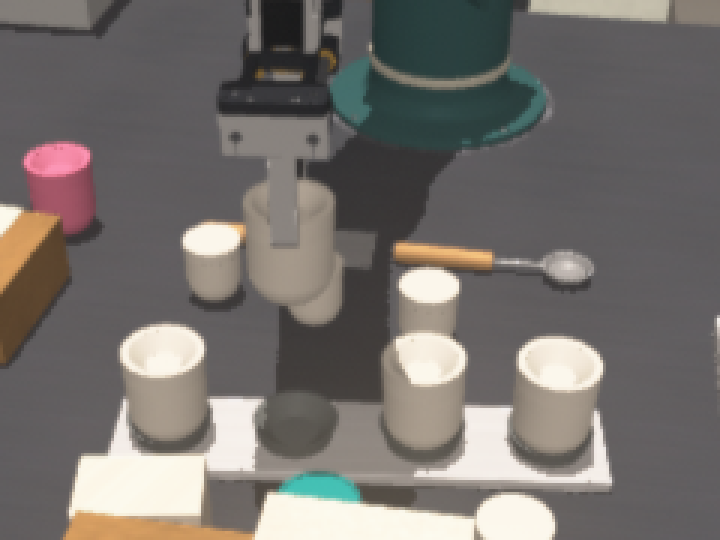

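Three wides are upright in their seats (crop (165,385), (425,395), (557,400)). I'm placing the fourth in the empty one at (295,425).

```bash
python3 -m crank '50 0.001 0 0.04 0 0 0;50 0.001 0 0.08 0 0 0;50 0.001 0 0.11 0 0 0;50 0.001 0 0.125 0 0 0;50 0.001 0 0.132 0 0 0;50 0.001 0 0.138 0 0 0;50 0.001 0 0.141 0 0 0;50 0.001 0 0.141 0 0 0;50 0.001 0 0.141 0 0 0'; python3 -m crank '78 0 0 0 0 0 0;78 0 0 0 0 0 0;78 0 0 0 0 0 0;78 0 0 0 0 0 0;78 0 0 -0.04 0 0 0;78 0 0 -0.08 0 0 0;78 0 0 -0.12 0 0 0;78 0 0 -0.14 0 0 0;78 0 0 -0.14 0 0 0;78 0 0 -0.14 0 0 0'; python3 -c "
from h import *
state()
plan((501.5,46.1,180,7.4),None,(501.5,46.1,24,7.4))"
```

```text
clock: 27.35
tool_pos: [666.4, -43.0, 59.6]
tcp_rot: [[-0.122, 0.993, 0.002], [0.993, 0.122, -0.0], [-0.0, 0.002, -1.0]]
wrist_force: [-0.1, -0.8, -3.5]
gripper_width: 0.683
gripper_force: 30.0
clock: 28.18
tool_pos: [666.2, -43.0, 199.5]
tcp_rot: [[-0.122, 0.992, 0.002], [0.992, 0.122, -0.0], [-0.001, 0.002, -1.0]]
wrist_force: [-0.3, -0.5, -0.7]
gripper_width: 0.83
gripper_force: 0.0
28.18 [666.2 -43.  199.5] yawy 7.0 w 78.1 F [-0.3 -0.5 -0.7] j [ 0.42  0.54 -0.58  1.47  0.31  1.22 -0.08]
[ 0.1086 -0.1526  0.0191] [ 0.0027  0.0008 -0.0083] dist 188
-- new call
[0.    0.    0.156] [0. 0. 0.] dist 156
```

```bash
python3 -m crank '85 0.1086 -0.1526 0.02 0 0 0;85 0.1086 -0.1526 0.02 0 0 0;85 0.1086 -0.1526 0.02 0 0 0;85 0.1086 -0.1526 0.02 0 0 0;85 0.1086 -0.1526 0.02 0 0 0;85 0.1086 -0.1526 0.02 0 0 0;85 0.1086 -0.1526 0.02 0 0 0;85 0.1086 -0.1526 0.06 0 0 0;85 0.1086 -0.1526 0.1 0 0 0;85 0.1086 -0.1526 0.135 0 0 0;85 0.1086 -0.1526 0.16 0 0 0;85 0.1086 -0.1526 0.173 0 0 0;85 0.1086 -0.1526 0.175 0 0 0;85 0.1086 -0.1526 0.175 0 0 0;85 0.1086 -0.1526 0.175 0 0 0'; python3 -m crank '35 0 0 0 0 0 0;35 0 0 0 0 0 0;35 0 0 0 0 0 0;35 0 0 0 0 0 0;35 0 0 0 0 0 0;35 0 0 0 0 0 0;35 0 0 0 0 0 0;35 0 0 0 0 0 0;35 0 0 0 0 0 0;35 0 0 0 0 0 0'; python3 -c "
from h import *
state()
p,w=cloud('top');print(disc(w,(213,182),97,33.5),disc(w,(256,175),97,33.5),disc(w,(303,170),97,33.5),disc(w,(349,165),97,33.5))
plan((501.5,46.1,220,7.4),(639.1,164.5,220,7.4))"
```

```text
clock: 29.43
tool_pos: [501.9, 46.2, 24.4]
tcp_rot: [[-0.122, 0.993, 0.001], [0.993, 0.122, 0.0], [-0.0, 0.001, -1.0]]
wrist_force: [-0.2, 0.0, -0.1]
gripper_width: 0.904
gripper_force: 0.0
clock: 30.27
tool_pos: [501.0, 46.1, 23.5]
tcp_rot: [[-0.122, 0.992, 0.0], [0.992, 0.122, -0.0], [-0.0, 0.0, -1.0]]
wrist_force: [-1.9, -1.5, 7.3]
gripper_width: 0.579
gripper_force: 30.0
30.27 [501.   46.1  23.5] yawy 7.0 w 54.4 F [-1.9 -1.5  7.3] j [ 0.32  0.49 -0.58  2.02  0.39  0.74 -0.37]
[639.4 164.8  95.3  33.8 381. ] [652.8  58.5  95.3  33.5 293. ] [665.7 -47.4  95.2  33.7 363. ] [ 679.9 -147.6   95.2   33.7  372. ]
[-1.000e-04  5.000e-04 -1.965e-01] [ 0.0003  0.0002 -0.0083] dist 196
[ 0.1006  0.1515 -0.1964] [ 0.0003  0.0002 -0.0083] dist 268
```

```bash
python3 -m crank '35 0 0 -0.03 0 0 0;35 0 0 -0.07 0 0 0;35 0 0 -0.11 0 0 0;35 0 0 -0.15 0 0 0;35 0.1006 0.1515 -0.1965 0 0 0;35 0.1006 0.1515 -0.1965 0 0 0;35 0.1006 0.1515 -0.1965 0 0 0;35 0.1006 0.1515 -0.1965 0 0 0;35 0.1006 0.1515 -0.1965 0 0 0;35 0.1006 0.1515 -0.1965 0 0 0;35 0.1006 0.1515 -0.1965 0 0 0;35 0.1006 0.1515 -0.1965 0 0 0;35 0.1006 0.1515 -0.1965 0 0 0;35 0.1006 0.1515 -0.1965 0 0 0;35 0.1006 0.1515 -0.1965 0 0 0'; python3 -c "
from h import *
state()
plan((639.3,164.5,110.5,7.4))
p,w=cloud('scene');cv2.imwrite('pics/s10.png',p[100:280,210:450,::-1].repeat(3,0).repeat(3,1))
"
```

```text
clock: 31.57
tool_pos: [638.8, 163.8, 219.9]
tcp_rot: [[-0.122, 0.993, 0.0], [0.993, 0.122, -0.0], [-0.0, 0.0, -1.0]]
wrist_force: [0.3, -0.9, -1.5]
gripper_width: 0.576
gripper_force: 30.0
31.57 [638.8 163.8 219.9] yawy 7.0 w 54.2 F [ 0.3 -0.9 -1.5] j [ 0.16  0.53 -0.66  1.46  0.33  1.26 -0.42]
[0.0007 0.0006 0.1094] [ 0.0001  0.0006 -0.0092] dist 109
```

View pics/s10.png

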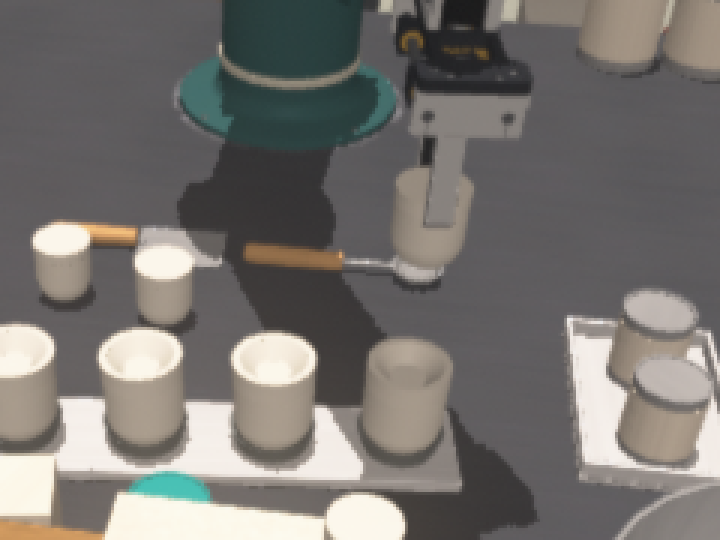

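All four wides are seated (crop (15,385), (143,390), (273,392), (407,397)). The narrow, at (432,220), is held above the end lid, so I'm lowering it.

```bash
python3 -m crank '35 0 0 0.04 0 0 0;35 0 0 0.075 0 0 0;35 0 0 0.093 0 0 0;35 0 0 0.101 0 0 0;35 0 0 0.106 0 0 0;35 0 0 0.109 0 0 0;35 0 0 0.109 0 0 0;35 0 0 0.109 0 0 0'; python3 -m crank '68 0 0 0 0 0 0;68 0 0 0 0 0 0;68 0 0 0 0 0 0;68 0 0 0 0 0 0;68 0 0 -0.04 0 0 0;68 0 0 -0.08 0 0 0;68 0 0 -0.11 0 0 0;68 0 0 -0.11 0 0 0;68 0 0 -0.11 0 0 0'; python3 -c "
from h import *
state()
plan((484.3,-63.7,220,7.4),None,(484.3,-63.7,24,7.4))"
```

```text
clock: 32.28
tool_pos: [639.6, 164.7, 112.0]
tcp_rot: [[-0.122, 0.992, 0.002], [0.992, 0.122, 0.0], [0.0, 0.002, -1.0]]
wrist_force: [-0.5, 0.0, -1.9]
gripper_width: 0.577
gripper_force: 30.0
clock: 33.03
tool_pos: [639.7, 164.9, 222.6]
tcp_rot: [[-0.122, 0.992, 0.003], [0.992, 0.122, 0.001], [0.0, 0.003, -1.0]]
wrist_force: [-0.1, -0.4, -0.5]
gripper_width: 0.724
gripper_force: 0.0
33.03 [639.7 164.9 222.6] yawy 7.0 w 68.1 F [-0.1 -0.4 -0.5] j [ 0.15  0.53 -0.67  1.46  0.33  1.27 -0.42]
[-0.2078 -0.1822  0.002 ] [ 0.0039 -0.0003 -0.0083] dist 276
-- new call
[0.    0.    0.196] [0. 0. 0.] dist 196
```

```bash
python3 -m crank '85 -0.2078 -0.182 0.01 0 0 0;85 -0.2078 -0.182 0.01 0 0 0;85 -0.2078 -0.182 0.01 0 0 0;85 -0.2078 -0.182 0.01 0 0 0;85 -0.2078 -0.182 0.01 0 0 0;85 -0.2078 -0.182 0.01 0 0 0;85 -0.2078 -0.182 0.01 0 0 0;85 -0.2078 -0.182 0.01 0 0 0;85 -0.2078 -0.182 0.01 0 0 0;85 -0.2078 -0.182 0.05 0 0 0;85 -0.2078 -0.182 0.09 0 0 0;85 -0.2078 -0.182 0.13 0 0 0;85 -0.2078 -0.182 0.17 0 0 0;85 -0.2078 -0.182 0.19 0 0 0;85 -0.2078 -0.182 0.197 0 0 0;85 -0.2078 -0.182 0.197 0 0 0;85 -0.2078 -0.182 0.197 0 0 0'; python3 -m crank '35 0 0 0 0 0 0;35 0 0 0 0 0 0;35 0 0 0 0 0 0;35 0 0 0 0 0 0;35 0 0 0 0 0 0;35 0 0 0 0 0 0;35 0 0 0 0 0 0;35 0 0 0 0 0 0;35 0 0 0 0 0 0;35 0 0 0 0 0 0'; python3 -c "
from h import *
state()
p,w=cloud('top');print(disc(w,(213,175),148,27.5),disc(w,(256,175),97,33.5),disc(w,(303,170),97,33.5))
plan((484.3,-63.7,220,7.4),(652.7,59.5,220,7.4))"
```

```text
clock: 34.45
tool_pos: [484.5, -63.1, 24.4]
tcp_rot: [[-0.123, 0.992, 0.0], [0.992, 0.123, 0.001], [0.0, 0.0, -1.0]]
wrist_force: [0.6, -0.3, 0.1]
gripper_width: 0.901
gripper_force: 0.0
clock: 35.28
tool_pos: [484.0, -64.1, 24.1]
tcp_rot: [[-0.122, 0.993, 0.0], [0.993, 0.122, -0.0], [-0.0, 0.0, -1.0]]
wrist_force: [-2.1, -0.4, 7.4]
gripper_width: 0.575
gripper_force: 30.0
35.28 [484.  -64.1  24.1] yawy 7.0 w 54.1 F [-2.1 -0.4  7.4] j [ 0.54  0.47 -0.56  2.06  0.37  0.72 -0.14]
[639.4 164.4 146.2  27.6 545. ] [652.7  58.5  95.3  33.6 370. ] [666.2 -46.8  95.1  33.6 357. ]
[ 0.0004  0.0004 -0.1959] [ 0.0004  0.0005 -0.0085] dist 196
[ 0.1021  0.1826 -0.1958] [ 0.0004  0.0005 -0.0085] dist 287
```

```bash
python3 -m crank '35 0 0 -0.03 0 0 0;35 0 0 -0.07 0 0 0;35 0 0 -0.11 0 0 0;35 0 0 -0.15 0 0 0;35 0.102 0.1825 -0.196 0 0 0;35 0.102 0.1825 -0.196 0 0 0;35 0.102 0.1825 -0.196 0 0 0;35 0.102 0.1825 -0.196 0 0 0;35 0.102 0.1825 -0.196 0 0 0;35 0.102 0.1825 -0.196 0 0 0;35 0.102 0.1825 -0.196 0 0 0;35 0.102 0.1825 -0.196 0 0 0;35 0.102 0.1825 -0.196 0 0 0;35 0.102 0.1825 -0.196 0 0 0;35 0.102 0.1825 -0.196 0 0 0;35 0.102 0.1825 -0.196 0 0 0'; python3 -c "
from h import *
state()
plan((652.7,59.5,110.5,7.4))
p,w=cloud('scene');cv2.imwrite('pics/s11.png',p[100:280,210:450,::-1].repeat(3,0).repeat(3,1))
"
```

```text
clock: 36.67
tool_pos: [652.2, 58.8, 219.9]
tcp_rot: [[-0.121, 0.993, 0.0], [0.993, 0.121, -0.0], [-0.0, 0.0, -1.0]]
wrist_force: [0.3, 0.2, -1.5]
gripper_width: 0.575
gripper_force: 30.0
36.67 [652.2  58.8 219.9] yawy 7.0 w 54.1 F [ 0.3  0.2 -1.5] j [ 0.32  0.52 -0.66  1.47  0.33  1.26 -0.26]
[0.0007 0.0006 0.1094] [ 0.0002  0.0006 -0.0094] dist 109
```

View pics/s11.png

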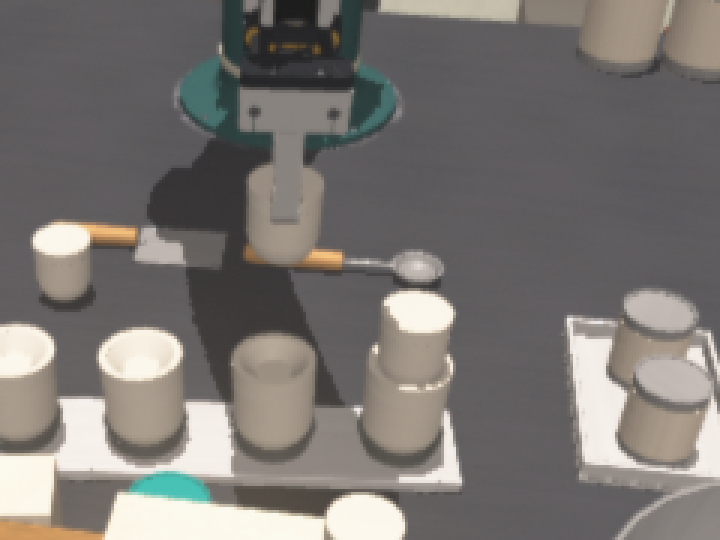

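The first narrow sits in the end lid (crop (415,340)), and the second is held at (285,215) above the next. I'm placing it.

```bash
python3 -m crank '35 0 0 0.04 0 0 0;35 0 0 0.075 0 0 0;35 0 0 0.093 0 0 0;35 0 0 0.101 0 0 0;35 0 0 0.106 0 0 0;35 0 0 0.1095 0 0 0;35 0 0 0.1095 0 0 0;35 0 0 0.1095 0 0 0'; python3 -m crank '68 0 0 0 0 0 0;68 0 0 0 0 0 0;68 0 0 0 0 0 0;68 0 0 0 0 0 0;68 0 0 -0.04 0 0 0;68 0 0 -0.08 0 0 0;68 0 0 -0.11 0 0 0;68 0 0 -0.11 0 0 0;68 0 0 -0.11 0 0 0'; python3 -c "
from h import *
state()
plan((463,-167.6,220,7.4),None,(463,-167.6,24,7.4))"
```

```text
clock: 37.38
tool_pos: [653.0, 59.6, 111.4]
tcp_rot: [[-0.122, 0.993, 0.001], [0.993, 0.122, 0.0], [-0.0, 0.001, -1.0]]
wrist_force: [0.1, -0.4, -0.9]
gripper_width: 0.577
gripper_force: 30.0
clock: 38.13
tool_pos: [653.2, 59.8, 222.1]
tcp_rot: [[-0.122, 0.992, 0.003], [0.992, 0.122, 0.0], [-0.0, 0.003, -1.0]]
wrist_force: [-0.7, 0.5, -1.1]
gripper_width: 0.723
gripper_force: 0.0
38.13 [653.2  59.8 222.1] yawy 7.0 w 67.9 F [-0.7  0.5 -1.1] j [ 0.32  0.52 -0.66  1.47  0.33  1.26 -0.26]
[-0.2024 -0.2166  0.0015] [ 0.0039  0.0004 -0.0084] dist 296
-- new call
[0.    0.    0.196] [0. 0. 0.] dist 196
```

```bash
python3 -m crank '85 -0.2025 -0.216 0.01 0 0 0;85 -0.2025 -0.216 0.01 0 0 0;85 -0.2025 -0.216 0.01 0 0 0;85 -0.2025 -0.216 0.01 0 0 0;85 -0.2025 -0.216 0.01 0 0 0;85 -0.2025 -0.216 0.01 0 0 0;85 -0.2025 -0.216 0.01 0 0 0;85 -0.2025 -0.216 0.01 0 0 0;85 -0.2025 -0.216 0.01 0 0 0;85 -0.2025 -0.216 0.01 0 0 0;85 -0.2025 -0.216 0.05 0 0 0;85 -0.2025 -0.216 0.09 0 0 0;85 -0.2025 -0.216 0.13 0 0 0;85 -0.2025 -0.216 0.17 0 0 0;85 -0.2025 -0.216 0.19 0 0 0;85 -0.2025 -0.216 0.197 0 0 0;85 -0.2025 -0.216 0.197 0 0 0;85 -0.2025 -0.216 0.197 0 0 0'; python3 -m crank '35 0 0 0 0 0 0;35 0 0 0 0 0 0;35 0 0 0 0 0 0;35 0 0 0 0 0 0;35 0 0 0 0 0 0;35 0 0 0 0 0 0;35 0 0 0 0 0 0;35 0 0 0 0 0 0;35 0 0 0 0 0 0;35 0 0 0 0 0 0'; python3 -c "
from h import *
state()
p,w=cloud('top');print(disc(w,(213,175),148,27.5),disc(w,(258,168),148,27.5),disc(w,(303,170),97,33.5))
plan((463,-167.6,220,7.4),(666.2,-45.5,220,7.4))"
```

```text
clock: 39.63
tool_pos: [463.8, -166.9, 24.0]
tcp_rot: [[-0.124, 0.992, 0.001], [0.992, 0.124, 0.0], [0.0, 0.001, -1.0]]
wrist_force: [1.1, 0.6, 0.7]
gripper_width: 0.907
gripper_force: 0.0
clock: 40.47
tool_pos: [463.0, -168.1, 23.6]
tcp_rot: [[-0.122, 0.993, 0.0], [0.993, 0.122, -0.0], [-0.0, 0.0, -1.0]]
wrist_force: [-2.8, -0.2, 6.9]
gripper_width: 0.577
gripper_force: 30.0
40.47 [ 463.  -168.1   23.6] yawy 7.0 w 54.2 F [-2.8 -0.2  6.9] j [ 0.74  0.47 -0.54  2.05  0.36  0.72  0.09]
[639.2 164.6 146.2  27.4 544. ] [652.3  55.3 146.1  27.4 523. ] [666.2 -46.4  95.1  33.9 360. ]
[ 4.000e-04  1.000e-04 -1.964e-01] [ 0.0002  0.0006 -0.0085] dist 196
[ 0.0967  0.2167 -0.1964] [ 0.0002  0.0006 -0.0085] dist 308
```

```bash
cat >> h.py <<'E'
def tilt(w,px,ztop,r,tol=6):
    c=disc(w,px,ztop,r,tol); k=26;u,v=px; a=w[v-k:v+k,u-k:u+k].reshape(-1,3)
    a=a[(np.abs(a[:,2]-ztop+2)<tol)&(np.hypot(a[:,0]-c[0],a[:,1]-c[1])<r-1)]
    s=np.linalg.lstsq(np.c_[a[:,:2]-c[:2],np.ones(len(a))],a[:,2],rcond=None)[0]
    print(c,'lean deg toward +x,+y',np.round(np.degrees(-s[:2]),1),round(s[2],1))
E
python3 - <<'E'
from h import *
for n in('top',):
    p,w=cloud(n)
    for px,z,r in[((213,175),148,27.5),((258,168),148,27.5),((303,170),97.5,33.5),((349,165),97.5,33.5),((114,211),76,31),((111,253),76,31)]: tilt(w,px,z,r)
cv2.imwrite('pics/t12.png',p[130:230,170:380,::-1].repeat(3,0).repeat(3,1))
E
```

```text
[639.2 164.5 146.1  27.7 556. ] lean deg toward +x,+y [-1.4 -0.5] 146.1
[652.4  55.2 146.   27.3 545. ] lean deg toward +x,+y [-0.5 -4.4] 145.9
[666.1 -46.6  94.9  33.8 378. ] lean deg toward +x,+y [-0.2 -2.9] 94.2
[ 679.9 -147.7   95.1   33.7  371. ] lean deg toward +x,+y [ 0.4 -0.2] 94.3
[593.6 377.   73.7  32.1 621. ] lean deg toward +x,+y [ 0.2 -0.2] 73.8
[499.8 376.9  73.8  31.7 657. ] lean deg toward +x,+y [-0.5  0.1] 73.8
```

View pics/t12.png

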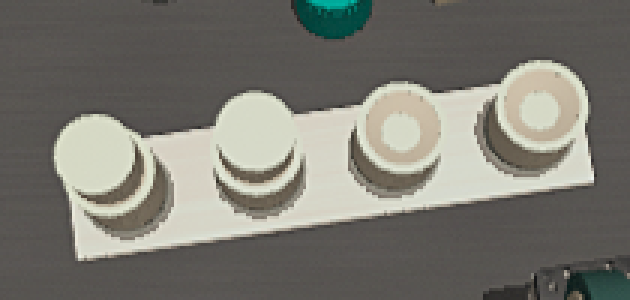

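Stacks 1 and 4 are fine, but the wide in seat 2 (crop (400,130)) leans about 3° toward −y and stack 3's narrow (255,130) about 4°. I'll put the held narrow on the upright wide4 (540,105), then straighten the leaning ones by squeezing along the rack's y axis.

```bash
python3 -c "
from h import *
plan((679.8,-148,220,7.4),None,(679.8,-148,110.5,7.4),start=(463,-168.1,23.6,7.0))"; python3 -m crank '35 0 0 -0.03 0 0 0;35 0 0 -0.07 0 0 0;35 0 0 -0.11 0 0 0;35 0 0 -0.15 0 0 0;35 0 0 -0.1965 0 0 0;35 0 0 -0.1965 0 0 0;35 0 0 -0.1965 0 0 0;35 0 0 -0.1965 0 0 0'; python3 -c "
from h import *
state();plan((679.8,-148,220,7.4))"
```

```text
[-0.0065  0.2176 -0.1964] [ 0.      0.     -0.0089] dist 293
-- new call
[0.     0.     0.1095] [0. 0. 0.] dist 110
clock: 41.23
tool_pos: [462.4, -167.9, 219.1]
tcp_rot: [[-0.122, 0.993, -0.0], [0.993, 0.122, -0.0], [-0.0, -0.0, -1.0]]
wrist_force: [-0.0, 0.1, -2.4]
gripper_width: 0.572
gripper_force: 30.0
41.23 [ 462.4 -167.9  219.1] yawy 7.0 w 53.8 F [-0.   0.1 -2.4] j [ 0.87  0.19 -0.66  1.88  0.13  1.12  0.29]
[-0.0067  0.2182 -0.001 ] [-0.0006  0.0001 -0.0088] dist 218
```

```bash
python3 -m crank '35 -0.0066 0.218 0 0 0 0;35 -0.0066 0.218 0 0 0 0;35 -0.0066 0.218 0 0 0 0;35 -0.0066 0.218 0 0 0 0;35 -0.0066 0.218 0 0 0 0;35 -0.0066 0.218 0 0 0 0;35 -0.0066 0.218 0 0 0 0;35 -0.0066 0.218 0 0 0 0;35 -0.0066 0.218 0 0 0 0;35 -0.0066 0.218 0 0 0 0'; python3 -c "
from h import *
state()
plan((679.8,-148,110.5,7.4))"
```

```text
clock: 42.07
tool_pos: [679.0, -148.2, 219.3]
tcp_rot: [[-0.122, 0.993, -0.001], [0.993, 0.122, -0.0], [-0.0, -0.001, -1.0]]
wrist_force: [0.4, 0.1, -0.9]
gripper_width: 0.576
gripper_force: 30.0
42.07 [ 679.  -148.2  219.3] yawy 7.0 w 54.1 F [ 0.4  0.1 -0.9] j [ 0.57  0.59 -0.62  1.36  0.34  1.3   0.06]
[1.000e-04 9.000e-04 1.088e-01] [-0.0013  0.0003 -0.0088] dist 109
```

```bash
python3 -m crank '35 0 0 0.04 0 0 0;35 0 0 0.075 0 0 0;35 0 0 0.093 0 0 0;35 0 0 0.101 0 0 0;35 0 0 0.106 0 0 0;35 0 0 0.1105 0 0 0;35 0 0 0.1105 0 0 0;35 0 0 0.1105 0 0 0'; python3 -m crank '68 0 0 0 0 0 0;68 0 0 0 0 0 0;68 0 0 0 0 0 0;68 0 0 0 0 0 0;68 0 0 -0.04 0 0 0;68 0 0 -0.08 0 0 0;68 0 0 -0.11 0 0 0;68 0 0 -0.11 0 0 0.9;68 0 0 -0.11 0 0 0.9;68 0 0 -0.11 0 0 0.9;68 0 0 -0.11 0 0 0.9;68 0 0 -0.11 0 0 0.9;68 0 0 -0.11 0 0 0.9;68 0 0 -0.11 0 0 0.9;68 0 0 -0.11 0 0 0.9;68 0 0 -0.11 0 0 0.9;68 0 0 -0.11 0 0 0.9'; python3 -c "
from h import *
state()
plan((666,-44.5,190,-82.6),None,(666,-44.5,58,-82.6))"
```

```text
clock: 42.73
tool_pos: [680.5, -147.9, 110.5]
tcp_rot: [[-0.122, 0.993, 0.001], [0.993, 0.122, -0.0], [-0.001, 0.001, -1.0]]
wrist_force: [0.6, -0.6, -1.5]
gripper_width: 0.573
gripper_force: 30.0
clock: 44.15
tool_pos: [680.0, -147.7, 219.2]
tcp_rot: [[0.55, 0.835, -0.0], [0.835, -0.55, 0.0], [0.0, -0.0, -1.0]]
wrist_force: [0.1, -0.5, -0.2]
gripper_width: 0.724
gripper_force: 0.0
44.15 [ 680.  -147.7  219.2] yawy -33.3 w 68.1 F [ 0.1 -0.5 -0.2] j [ 0.48  0.56 -0.48  1.36  0.26  1.28 -0.59]
[ 0.0785 -0.0684  0.0292] [-3.0000e-04 -1.0000e-04  1.0946e+00] dist 108
-- new call
[0.    0.    0.132] [0. 0. 0.] dist 132
```

```bash
python3 -m crank '80 0.0785 -0.0684 0.02 0 0 1;80 0.0785 -0.0684 0.02 0 0 1;80 0.0785 -0.0684 0.02 0 0 1;80 0.0785 -0.0684 0.02 0 0 1;80 0.0785 -0.0684 0.02 0 0 1;80 0.0785 -0.0684 0.02 0 0 1;80 0.0785 -0.0684 0.02 0 0 1;80 0.0785 -0.0684 0.02 0 0 1;80 0.0785 -0.0684 0.02 0 0 1;80 0.0785 -0.0684 0.02 0 0 1;80 0.0785 -0.0684 0.02 0 0 1;80 0.0785 -0.0684 0.02 0 0 1'; python3 -c "
from h import *
state()
plan((666,-44.3,58,-82.6))
p,w=cloud('top')
for px,z,r in[((213,175),148,27.5),((258,168),148,27.5),((303,170),97.5,33.5),((352,155),148,27.5)]:
  try: tilt(w,px,z,r)
  except Exception as e: print(e)"
```

```text
clock: 45.15
tool_pos: [666.2, -44.6, 199.2]
tcp_rot: [[0.98, 0.201, -0.0], [0.201, -0.98, 0.0], [-0.0, -0.0, -1.0]]
wrist_force: [-0.3, 0.5, -0.1]
gripper_width: 0.852
gripper_force: 0.0
45.15 [666.2 -44.6 199.2] yawy -78.4 w 80.1 F [-0.3  0.5 -0.1] j [ 0.26  0.5  -0.34  1.47  0.17  1.2  -1.48]
[-1.000e-04 -3.000e-04  1.412e-01] [-0.0002  0.0001  0.0929] dist 141
[639.6 164.2 146.1  28.  556. ] lean deg toward +x,+y [-0.6  0.1] 146.1
[652.3  55.2 145.9  27.3 543. ] lean deg toward +x,+y [-0.2 -4. ] 145.8
[ 0.  0. nan  0.  0.] lean deg toward +x,+y [-0. -0.] 0.0
[ 0.  0. nan  0.  0.] lean deg toward +x,+y [-0. -0.] 0.0
  return _methods._mean(a, axis=axis, dtype=dtype,
  ret = um.true_divide(
  ret = ret.dtype.type(ret / rcount)
```

```bash
python3 -m crank '80 0 0 0.03 0 0 0.093;80 0 0 0.06 0 0 0.093;80 0 0 0.09 0 0 0.093;80 0 0 0.11 0 0 0.093;80 0 0 0.125 0 0 0.093;80 0 0 0.135 0 0 0.093;80 0 0 0.135 0 0 0.093;80 0 0 0.135 0 0 0.093'; python3 -c "
from h import *
state()"; python3 -m crank '55 0 0 0 0 0 0;55 0 0 0 0 0 0;55 0 0 0 0 0 0;55 0 0 0 0 0 0;55 0 0 0 0 0 0;55 0 0 0 0 0 0;55 0 0 0.001 0 0 0;55 0 0 0.001 0 0 0;80 0 0 0.001 0 0 0;80 0 0 0.001 0 0 0;80 0 0 0.001 0 0 0;80 0 0 0.001 0 0 0;80 0 0 -0.04 0 0 0;80 0 0 -0.08 0 0 0;80 0 0 -0.12 0 0 0;80 0 0 -0.15 0 0 0;80 0 0 -0.15 0 0 0;80 0 0 -0.15 0 0 0'; python3 -c "
from h import *
state()
plan((652.6,60,220,-82.6))"
```

```text
clock: 45.87
tool_pos: [666.4, -44.5, 64.5]
tcp_rot: [[0.992, 0.128, -0.0], [0.128, -0.992, 0.0], [-0.0, -0.0, -1.0]]
wrist_force: [-0.1, -0.6, 0.2]
gripper_width: 0.851
gripper_force: 0.0
45.87 [666.4 -44.5  64.5] yawy -82.6 w 80.0 F [-0.1 -0.6  0.2] j [ 0.23  0.63 -0.3   1.58  0.22  0.96 -1.58]
clock: 47.37
tool_pos: [666.9, -44.3, 215.7]
tcp_rot: [[0.992, 0.128, 0.003], [0.128, -0.992, -0.0], [0.003, 0.0, -1.0]]
wrist_force: [0.2, -0.3, -0.8]
gripper_width: 0.85
gripper_force: 0.0
47.37 [666.9 -44.3 215.7] yawy -82.6 w 79.9 F [ 0.2 -0.3 -0.8] j [ 0.25  0.49 -0.33  1.45  0.16  1.22 -1.54]
[-0.0008 -0.1052 -0.0043] [ 0.0005 -0.0033 -0.001 ] dist 105
```

```bash
python3 -m crank '80 -0.001 -0.105 -0.004 0 0 0;80 -0.001 -0.105 -0.004 0 0 0;80 -0.001 -0.105 -0.004 0 0 0;80 -0.001 -0.105 -0.004 0 0 0;80 -0.001 -0.105 -0.004 0 0 0;80 -0.001 -0.105 -0.004 0 0 0;80 -0.001 -0.105 -0.004 0 0 0'; python3 -c "
from h import *
state()
plan((652.6,60,64.5,-82.6))
p,w=cloud('top')
for px,z,r in[((303,170),97.5,33.5),((352,155),148,27.5)]:
  try: tilt(w,px,z,r)
  except Exception as e: print(e)" 2>/dev/null
```

```text
clock: 47.95
tool_pos: [651.7, 58.0, 217.3]
tcp_rot: [[0.992, 0.126, -0.001], [0.126, -0.992, -0.001], [-0.001, 0.0, -1.0]]
wrist_force: [-0.1, -0.6, -0.6]
gripper_width: 0.85
gripper_force: 0.0
47.95 [651.7  58.  217.3] yawy -82.8 w 79.9 F [-0.1 -0.6 -0.6] j [ 0.12  0.47 -0.36  1.48  0.17  1.22 -1.71]
[ 0.0014 -0.0019  0.1528] [ 0.0004  0.0018 -0.0034] dist 153
[672.9 -68.3  94.3  22.1  69. ] lean deg toward +x,+y [-2.   0.6] 93.9
[ 679.3 -148.8  146.    27.8  550. ] lean deg toward +x,+y [-0.4 -2.1] 146.0
```

```bash
python3 -m crank '80 0 0 0.03 0 0 0;80 0 0 0.06 0 0 0;80 0 0 0.09 0 0 0;80 0 0 0.12 0 0 0;80 0 0 0.14 0 0 0;80 0 0 0.152 0 0 0;80 0 0 0.152 0 0 0;80 0 0 0.152 0 0 0'; python3 -c "
from h import *
state()"; python3 -m crank '55 0 0 0 0 0 0;55 0 0 0 0 0 0;55 0 0 0 0 0 0;55 0 0 0 0 0 0;55 0 0 0 0 0 0;55 0 0 0 0 0 0;55 0 0 0.001 0 0 0;55 0 0 0.001 0 0 0'; python3 -m crank '80 0 0 0 0 0 0;80 0 0 0 0 0 0;80 0 0 0 0 0 0;80 0 0 -0.04 0 0 0;80 0 0 -0.055 0 0 0;80 0 0 -0.055 0 0 0;80 0 0 -0.055 0 0 0'; python3 -c "
from h import *
state()
p,w=cloud('scene')
# side look: narrow and wide tops from the scene camera
for c,z,r in[((639.3,164.4),148,27.5),((652.6,60),148,27.5),((679.5,-148.3),148,27.5),((666,-44.2),97.5,33.5)]:
    m=robot.camera_model('scene');q=m['view']@[*c,z,1];tilt(w,(int(q[0]/q[2]*m['fx']+m['cx']),int(q[1]/q[2]*m['fy']+m['cy'])),z,r)
plan((652.6,60,115,-82.6))"
```

```text
clock: 48.67
tool_pos: [652.1, 59.1, 66.6]
tcp_rot: [[0.992, 0.127, -0.0], [0.127, -0.992, 0.0], [-0.0, -0.0, -1.0]]
wrist_force: [-0.9, -0.0, 1.0]
gripper_width: 0.851
gripper_force: 0.0
48.67 [652.1  59.1  66.6] yawy -82.7 w 80.0 F [-0.9 -0.   1. ] j [ 0.1   0.61 -0.33  1.62  0.23  0.95 -1.75]
clock: 49.33
tool_pos: [653.2, 59.1, 67.1]
tcp_rot: [[0.992, 0.127, 0.003], [0.127, -0.992, -0.0], [0.003, 0.001, -1.0]]
wrist_force: [-2.7, -3.4, 14.9]
gripper_width: 0.64
gripper_force: 30.0
clock: 49.92
tool_pos: [652.2, 59.7, 121.0]
tcp_rot: [[0.992, 0.128, 0.001], [0.128, -0.992, 0.0], [0.001, -0.0, -1.0]]
wrist_force: [-0.1, 0.4, -0.2]
gripper_width: 0.852
gripper_force: 0.0
49.92 [652.2  59.7 121. ] yawy -82.7 w 80.1 F [-0.1  0.4 -0.2] j [ 0.11  0.55 -0.34  1.58  0.21  1.04 -1.74]
[638.7 163.7 146.4  29.2 299. ] lean deg toward +x,+y [0.3 0.1] 146.3
[653.1  49.5 145.9  32.3 299. ] lean deg toward +x,+y [ 1.3 -4.3] 145.6
[ 679.8 -148.4  146.1   29.2  286. ] lean deg toward +x,+y [ 0.8 -0.5] 146.0
[666.6 -47.7  94.8  34.9 242. ] lean deg toward +x,+y [-0.3 -2.5] 94.2
[ 0.0011 -0.0003  0.0049] [-0.0001  0.0004 -0.0012] dist 5
```

```bash
python3 -m crank '80 0 0 -0.04 0 0 0;80 0 0 -0.08 0 0 0;80 0 0 -0.08 0 0 0;80 0 0.1052 -0.08 0 0 -1;80 0 0.1052 -0.08 0 0 -1;80 0 0.1052 -0.08 0 0 -1;80 0 0.1052 -0.08 0 0 -1;80 0 0.1052 -0.08 0 0 -1;80 0 0.1052 -0.08 0 0 -1;80 0 0.1052 -0.08 0 0 -1;80 0 0.1052 -0.08 0 0 -1'; python3 -m crank '80 0 0 0 0 0 -1;80 0 0 0 0 0 -1;80 0 0 0 0 0 -1;80 0 0 0 0 0 -1;80 0 0 0 0 0 -1;80 0 0 0 0 0 -1;80 0 0 0 0 0 -1;80 0 0 0 0 0 -1;80 0 0 0 0 0 -1;80 0 0 0 0 0 -1'; python3 -c "
from h import *
state()
plan((666.2,-45.5,57.5,7.4))
p,w=cloud('scene')
m=robot.camera_model('scene')
for c,z,r in[((639.3,164.4),148,27.5),((652.6,56),148,27.5),((652.6,58),97.5,33.5),((679.5,-148.3),148,27.5),((666,-44.2),97.5,33.5)]:
    q=m['view']@[*c,z,1];tilt(w,(int(q[0]/q[2]*m['fx']+m['cx']),int(q[1]/q[2]*m['fy']+m['cy'])),z,r)
"
```

```text
clock: 50.88
tool_pos: [664.8, -44.9, 198.8]
tcp_rot: [[0.609, 0.793, -0.002], [0.793, -0.609, 0.001], [-0.001, -0.002, -1.0]]
wrist_force: [0.6, -0.4, 0.6]
gripper_width: 0.851
gripper_force: 0.0
clock: 51.72
tool_pos: [665.1, -44.8, 199.8]
tcp_rot: [[-0.125, 0.992, -0.001], [0.992, 0.125, 0.0], [0.0, -0.001, -1.0]]
wrist_force: [0.3, -0.1, 0.6]
gripper_width: 0.849
gripper_force: 0.0
51.72 [665.1 -44.8 199.8] yawy 7.2 w 79.8 F [ 0.3 -0.1  0.6] j [ 0.46  0.56 -0.65  1.46  0.34  1.24 -0.1 ]
[-0.0009  0.001   0.1423] [-0.0007 -0.0002 -0.0048] dist 142
[641.  165.1 146.3  29.3 297. ] lean deg toward +x,+y [2.1 0.7] 146.1
[653.   54.6 146.   28.9 289. ] lean deg toward +x,+y [ 1.8 -3.4] 145.9
[654.4  58.   95.4  34.  185. ] lean deg toward +x,+y [ 0.8 -0.6] 95.2
[ 679.3 -151.1  146.1   29.   287. ] lean deg toward +x,+y [ 0.7 -2.8] 146.1
[667.5 -47.7  95.   35.4 237. ] lean deg toward +x,+y [-0.3 -2.2] 94.0
```

```bash
python3 -m crank '80 -0.001 0.001 0.04 0 0 0;80 -0.001 0.001 0.08 0 0 0;80 -0.001 0.001 0.12 0 0 0;80 -0.001 0.001 0.138 0 0 0;80 -0.001 0.001 0.142 0 0 0;80 -0.001 0.001 0.142 0 0 0;80 -0.001 0.001 0.142 0 0 0;50 -0.001 0.001 0.142 0 0 0;50 -0.001 0.001 0.142 0 0 0;50 -0.001 0.001 0.142 0 0 0;50 -0.001 0.001 0.142 0 0 0;50 -0.001 0.001 0.142 0 0 0;50 -0.001 0.001 0.142 0 0 0;50 -0.001 0.001 0.142 0 0 0'; python3 -m crank '50 0 0 -0.002 0 0 0;50 0.0005 0 -0.002 0 -0.03 0;50 0.001 0 -0.002 0 -0.06 0;50 0.001 0 -0.002 0 -0.06 0;50 0.001 0 0 0 -0.06 0;50 0.001 0 0 0 -0.06 0;50 0.001 0 0 0 -0.06 0'; python3 -c "
from h import *
state()
p,w=cloud('top')
tilt(w,(303,170),97.5,33.5)"; python3 -m crank '80 0 0 0 0 0 0;80 0 0 0 0 0 0;80 0 0 0 0 0 0;80 0 0 -0.02 0 0 0;80 0 0 -0.05 0 0.06 0;80 0 0 -0.09 0 0.06 0;80 0 0 -0.13 0 0.06 0;80 0 0 -0.165 0 0.06 0;80 0 0 -0.165 0 0.06 0;80 0 0 -0.165 0 0.06 0'; python3 -c "
from h import *
state()
p,w=cloud('top')
tilt(w,(303,170),97.5,33.5)
plan((562,-60,225,7.4))"
```

```text
clock: 52.93
tool_pos: [666.9, -45.7, 59.4]
tcp_rot: [[-0.128, 0.992, 0.001], [0.992, 0.128, -0.0], [-0.0, 0.001, -1.0]]
wrist_force: [-2.5, 0.0, 8.2]
gripper_width: 0.685
gripper_force: 30.0
clock: 53.52
tool_pos: [666.6, -45.6, 59.3]
tcp_rot: [[-0.127, 0.992, 0.007], [0.991, 0.127, -0.048], [-0.049, 0.0, -0.999]]
wrist_force: [-4.6, -4.8, 13.3]
gripper_width: 0.681
gripper_force: 30.1
53.52 [666.6 -45.6  59.3] yawy 7.3 w 64.1 F [-4.6 -4.8 13.3] j [ 0.39  0.69 -0.57  1.59  0.48  1.   -0.21]
[ 0.  0. nan  0.  0.] lean deg toward +x,+y [-0. -0.] 0.0
clock: 54.4
tool_pos: [666.1, -36.7, 225.0]
tcp_rot: [[-0.128, 0.992, 0.003], [0.992, 0.128, -0.0], [-0.001, 0.003, -1.0]]
wrist_force: [-0.9, -1.2, -1.5]
gripper_width: 0.853
gripper_force: 0.0
54.4 [666.1 -36.7 225. ] yawy 7.4 w 80.2 F [-0.9 -1.2 -1.5] j [ 0.45  0.54 -0.66  1.44  0.33  1.28 -0.1 ]
[653.5 -25.6  95.7  22.8  30. ] lean deg toward +x,+y [-6.5  8.6] 96.1
[-0.0097 -0.1054 -0.0019] [ 0.0007  0.0003 -0.0011] dist 106
  return _methods._mean(a, axis=axis, dtype=dtype,
  ret = um.true_divide(
  ret = ret.dtype.type(ret / rcount)
```

```bash
cat >> h.py <<'E'
def survey():
    S={'4':(639.1,164.1),'3':(652.6,60),'2':(666,-44.2),'1':(679.5,-148.3)}
    for n in('top','scene'):
        p,w=cloud(n); m=robot.camera_model(n)
        for k,c in S.items():
            for z,r in((97.5,33.5),(148,27.5)):
                q=m['view']@[*c,z-2,1]; px=(int(q[0]/q[2]*m['fx']+m['cx']),int(q[1]/q[2]*m['fy']+m['cy']))
                try: print(n,k,z,end=' '); tilt(w,px,z,r)
                except Exception: print('none')
    return
E
python3 -m crank '80 0 -0.245 0 0 0 0;80 0 -0.245 0 0 0 0;80 0 -0.245 0 0 0 0;80 0 -0.245 0 0 0 0;80 0 -0.245 0 0 0 0;80 0 -0.245 0 0 0 0;80 0 -0.245 0 0 0 0;80 0 -0.245 0 0 0 0;80 0 -0.245 0 0 0 0'; python3 -c "
from h import *
state();survey()" 2>/dev/null
```

```text
clock: 55.2
tool_pos: [422.4, -68.5, 222.7]
tcp_rot: [[-0.127, 0.992, -0.0], [0.992, 0.127, 0.0], [0.0, -0.0, -1.0]]
wrist_force: [-0.2, -0.8, 0.0]
gripper_width: 0.852
gripper_force: 0.0
55.2 [422.4 -68.5 222.7] yawy 7.3 w 80.1 F [-0.2 -0.8  0. ] j [ 0.8   0.04 -0.72  2.01  0.03  1.1   0.19]
top 4 97.5 [638.6 163.6  95.8  33.1 189. ] lean deg toward +x,+y [-0.8 -0.7] 95.8
top 4 148 [639.2 164.9 146.   27.7 562. ] lean deg toward +x,+y [-0.7 -0.5] 146.0
top 3 97.5 [652.2  58.3  95.4  33.3 187. ] lean deg toward +x,+y [-0.1 -1.6] 95.5
top 3 148 [652.7  56.  145.9  27.6 544. ] lean deg toward +x,+y [ 0.1 -4.2] 146.0
top 2 97.5 [667.4 -45.2  95.1  33.7 378. ] lean deg toward +x,+y [ 1.3 -1.4] 94.3
top 2 148 [ 0.  0. nan  0.  0.] lean deg toward +x,+y [-0. -0.] 0.0
top 1 97.5 [ 678.6 -147.    95.5   33.   188. ] lean deg toward +x,+y [-0.8  0.7] 95.5
top 1 148 [ 679.5 -148.6  146.    27.9  543. ] lean deg toward +x,+y [-1.1 -2.5] 146.0
scene 4 97.5 [641.7 162.9  95.8  33.4 190. ] lean deg toward +x,+y [ 1.8 -0.5] 95.8
scene 4 148 [639.3 162.5 146.1  29.2 298. ] lean deg toward +x,+y [ 0.5 -0.8] 146.0
scene 3 97.5 [655.6  57.8  95.9  33.4 179. ] lean deg toward +x,+y [ 1.5 -1. ] 95.4
scene 3 148 [653.3  54.5 146.   28.4 292. ] lean deg toward +x,+y [ 2.1 -3.6] 145.9
scene 2 97.5 [667.3 -45.8  94.9  35.5 234. ] lean deg toward +x,+y [ 1.2 -1.5] 94.2
scene 2 148 [ 0.  0. nan  0.  0.] lean deg toward +x,+y [-0. -0.] 0.0
scene 1 97.5 [ 682.3 -147.9   95.7   33.4  185. ] lean deg toward +x,+y [1.8 0.3] 95.7
scene 1 148 [ 680.4 -150.3  146.1   28.9  287. ] lean deg toward +x,+y [ 1.2 -1.6] 145.9
```

```bash
python3 -m crank '76 0.096 0.244 0 0 0 0;76 0.096 0.244 0 0 0 0;76 0.096 0.244 0 0 0 0;76 0.096 0.244 0 0 0 0;76 0.096 0.244 0 0 0 0;76 0.096 0.244 0 0 0 0;76 0.096 0.244 0 0 0 0;76 0.096 0.244 0 0 0 0;76 0.096 0.244 0 0 0 0;76 0.096 0.244 0 0 0 0;76 0.096 0.244 0 0 0 0'; python3 -c "
from h import *
state()
plan((652.7,57.5,111,7.4))"
```

```text
clock: 56.22
tool_pos: [651.6, 57.5, 222.9]
tcp_rot: [[-0.127, 0.992, -0.0], [0.992, 0.127, -0.0], [-0.0, -0.0, -1.0]]
wrist_force: [-0.1, 0.1, -0.0]
gripper_width: 0.807
gripper_force: 0.0
56.22 [651.6  57.5 222.9] yawy 7.3 w 75.9 F [-0.1  0.1 -0. ] j [ 0.37  0.54 -0.73  1.47  0.37  1.28 -0.28]
[-1.000e-04  1.200e-03  1.119e-01] [-0.0005  0.0003 -0.0021] dist 112
```

```bash
python3 -m crank '76 0 0.001 0.04 0 0 0;76 0 0.001 0.08 0 0 0;76 0 0.001 0.1 0 0 0;76 0 0.001 0.112 0 0 0;76 0 0.001 0.112 0 0 0;76 0 0.001 0.112 0 0 0;35 0 0.001 0.112 0 0 0;35 0 0.001 0.112 0 0 0;35 0 0.001 0.112 0 0 0;35 0 0.001 0.112 0 0 0;35 0 0.001 0.112 0 0 0;35 0 0.001 0.112 0 0 0'; python3 -m crank '35 0 0 -0.001 0 -0.03 0;35 0 0 -0.001 0 -0.06 0;35 0 0 -0.001 0 -0.085 0;35 0 0 -0.001 0 -0.085 0;35 0 0 0 0 -0.085 0;35 0 0 0 0 -0.085 0'; python3 -m crank '68 0 0 0 0 0 0;68 0 0 0 0 0 0;68 0 0 0 0 0 0;70 0 0 -0.02 0 0 0;70 0 0 -0.05 0 0.085 0;70 -0.005 0 -0.09 0 0.085 0;70 -0.005 0 -0.115 0 0.085 0;70 -0.005 -0.04 -0.115 0 0.085 0;70 -0.005 -0.24 -0.115 0 0.085 0;70 -0.005 -0.24 -0.115 0 0.085 0;70 -0.005 -0.24 -0.115 0 0.085 0;70 -0.005 -0.24 -0.115 0 0.085 0;70 -0.005 -0.24 -0.115 0 0.085 0;70 -0.005 -0.24 -0.115 0 0.085 0;70 -0.005 -0.24 -0.115 0 0.085 0;70 -0.005 -0.24 -0.115 0 0.085 0'; python3 -c "
from h import *
state();survey()
p,d=robot.snapshot('scene');cv2.imwrite('pics/s14.png',cv2.resize(p[120:290,130:490,::-1],(792,374),interpolation=2))" 2>/dev/null
```

```text
clock: 57.22
tool_pos: [653.4, 58.3, 111.8]
tcp_rot: [[-0.128, 0.992, 0.001], [0.992, 0.128, 0.0], [-0.0, 0.001, -1.0]]
wrist_force: [-1.1, -0.4, 7.1]
gripper_width: 0.574
gripper_force: 30.0
clock: 57.72
tool_pos: [653.5, 58.4, 111.8]
tcp_rot: [[-0.128, 0.992, 0.01], [0.99, 0.128, -0.066], [-0.067, 0.001, -0.998]]
wrist_force: [-2.1, -1.1, 9.0]
gripper_width: 0.573
gripper_force: 30.0
clock: 59.05
tool_pos: [415.3, 30.0, 226.5]
tcp_rot: [[-0.127, 0.992, 0.001], [0.992, 0.127, -0.0], [-0.0, 0.001, -1.0]]
wrist_force: [-0.1, 0.1, 0.2]
gripper_width: 0.744
gripper_force: 0.0
59.05 [415.3  30.  226.5] yawy 7.3 w 70.0 F [-0.1  0.1  0.2] j [ 0.69  0.01 -0.83  2.02  0.01  1.11 -0.02]
top 4 97.5 [638.5 163.7  95.7  33.  192. ] lean deg toward +x,+y [-1.2 -0.8] 95.9
top 4 148 [639.1 164.4 146.1  27.6 558. ] lean deg toward +x,+y [-0.3 -0.6] 146.1
top 3 97.5 [652.6  58.5  95.5  33.2 184. ] lean deg toward +x,+y [-0.8 -2.4] 95.7
top 3 148 [652.5  57.2 146.1  27.8 551. ] lean deg toward +x,+y [-0.3 -2. ] 146.0
top 2 97.5 [667.4 -45.2  95.   33.7 391. ] lean deg toward +x,+y [ 1.3 -1.3] 94.4
top
[... 204 characters left out ...]
deg toward +x,+y [-1.2 -2.7] 146.1
scene 4 97.5 [641.2 163.   95.7  33.5 187. ] lean deg toward +x,+y [ 2.  -0.1] 95.8
scene 4 148 [638.7 162.5 146.1  29.1 301. ] lean deg toward +x,+y [ 0.2 -0.4] 146.1
scene 3 97.5 [654.9  57.4  95.7  33.4 187. ] lean deg toward +x,+y [ 1.1 -1.3] 95.6
scene 3 148 [653.9  56.6 146.2  27.9 296. ] lean deg toward +x,+y [ 1.8 -0.8] 146.1
scene 2 97.5 [667.9 -47.   95.1  34.8 237. ] lean deg toward +x,+y [ 0.3 -1.2] 94.1
scene 2 148 [ 0.  0. nan  0.  0.] lean deg toward +x,+y [-0. -0.] 0.0
scene 1 97.5 [ 681.9 -148.5   95.6   33.8  184. ] lean deg toward +x,+y [2.4 0.6] 96.0
scene 1 148 [ 679.1 -150.   146.    30.   290. ] lean deg toward +x,+y [ 0.6 -1.3] 146.0
```

View pics/s14.png

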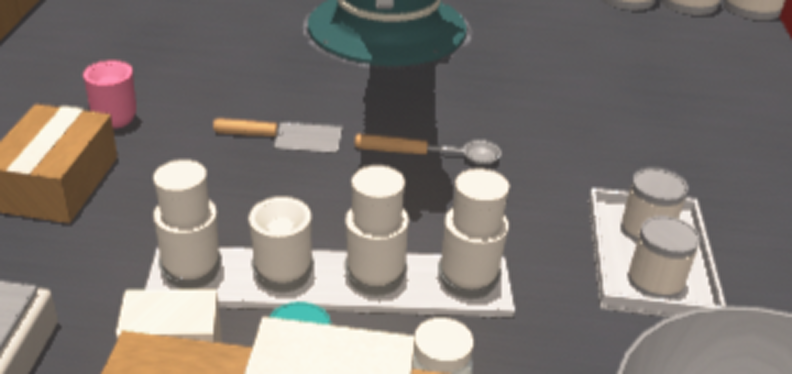

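The scene now shows everything placed. Narrows sit at (183,190), (377,198) and (480,203) on seated wides, with the fourth wide at (281,240). Both tins stand in the tray at (655,205) and (663,255), and everything leans under about 3°. The arm is clear, so I'm handing in.

```bash
python3 -c "
from plant import robot
print(robot.job_done())"
```

```text
the job is handed in; nothing more can be done
None
```

The job is handed in at about 59 s, with no verdict returned: both tins stand in the tray, all four wide canisters are in seats and the three narrow ones are in lids, some still leaning by up to about 3° after I straightened the worst two; I didn't touch the carton, spoon, spatula or look-alikes.

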